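# Take glued scrubbing brushes out of the clamp jig

## Task

The glue on the scrubbing brushes has set. Swing the jig's lamp aside to the right until its head is well clear of the jig board, lift the sprung clamp frame until it stays up by itself, and move every brush into the wooden drying rack so that each lies flat behind the front lip. Then bring the clamp frame fully down again, swing the lamp back over the middle of the jig, and leave the other things on the worktop where they are.

Things in the scene. Friction and masses are not known exactly. Their poses are not given: they have to be found in the camera images.
- jig: gluing jig on a fixed plywood board 15 mm thick. Origin on the worktop; x points from the robot's side to the hinge side, y left, z up; board from x = -125 to 150 mm, y = -200 to 160 mm. Three brush bays at y = -105, 0, 105 mm, centred at x = -30 mm, brush length along x; not all are filled. Low battens beside the bays (top 27 mm above the worktop) and a stop batten behind them (31 mm)
- jig_middle (a point): point on the top face of the jig board, 15 mm above the worktop, in the middle of the middle bay; the lamp head belongs above it
- clamp (a joint): angle of the clamp frame in rad: about 0 when down with its rubber feet on the brushes (-0.04 with none under it), growing as its front is lifted, stop at 1.90 (leaning back past upright). Springs pull it shut below about 1.2 rad and open above that, so it stays up by itself at 1.90; moving it takes up to about 10 N at the handle
- clamp_handle (a point): middle of the frame's handle, a level round bar 18 mm thick with 130 mm of rubber grip, along the jig's y axis, 190 mm from the hinge: 95 mm above the worktop when down (brush tops are at 61 mm), 275 mm when up. Open for 45 mm on the hinge side of the bar, then the pressing beam. Pinched from above, fingers before and behind it, the bar turns between them as the frame swings
- clamp_hinge (a point): middle of the clamp frame's hinge line, which is parallel to the jig's y axis, 95 mm above the worktop, at x = 100 mm in the jig's frame. The handle goes round it in an arc, up and away from the robot. The frame's side arms lie 133 mm either side of it
- lamp (a joint): angle of the lamp arm about its upright pivot in rad: 0 with the head over the middle of the jig, growing as it swings to the front and then to the right (counterclockwise from above), head clear of the board from 1.25 on, stops at -0.4 and 2.0; light friction, it stays where it is left
- lamp_knob (a point): middle of the upright black knob on top of the lamp head, 24 mm thick, 32 mm high, 272 mm above the worktop (top at 288 mm), 238 mm from the pivot; the head is a grey disc 100 mm across just below it, underside at 210 mm. Pinched from above, the knob can turn between the fingers as the arm swings
- lamp_pivot (a point): the lamp arm's upright pivot, on top of the post at the rear right corner of the jig board; the arm is a level tube 14 mm thick, 240 mm above the worktop
- rack: fixed wooden drying rack. Origin on the worktop under its middle; x points from front lip to back board, y along the lip, z up. Slatted floor 184 mm (x) by 290 mm (y), 20 mm above the worktop; front lip (x = -92 to -104 mm) 34 mm above the floor, back board 50 mm; at the ends only strips 8 mm high. Takes three brushes side by side, length along x, about 89 mm apart
- tin_1: small tin 57 mm wide, 72 mm high, a bystander; origin at the centre of its underside
- glue: small amber dropper bottle with a black top, 33 mm wide, 102 mm high, a bystander; origin at the centre of its underside
- tape: roll of tape lying flat, 96 mm wide, 25 mm high, a bystander; origin at the centre of its underside
- brush_a_mid (a point): centre of a wooden scrubbing brush, half-way up: 61 mm wide (x), 154 mm long (y), 46 mm high (z up, bristles down), a rounded wooden back on top, 0.1 kg or less; it is held across its width. Absent in some runs
- brush_b_mid (a point): centre of a wooden scrubbing brush, half-way up: 61 mm wide (x), 154 mm long (y), 46 mm high (z up, bristles down), a rounded wooden back on top, 0.1 kg or less; it is held across its width. Absent in some runs
- brush_c_mid (a point): centre of a wooden scrubbing brush, half-way up: 61 mm wide (x), 154 mm long (y), 46 mm high (z up, bristles down), a rounded wooden back on top, 0.1 kg or less; it is held across its width. Absent in some runs

How it is judged:
By the outcome, as a careful person would: the job done as asked, in the order asked, and still so for the second after the job is handed in, with the robot touching nothing.
Of brush_a, brush_b, brush_c only 2 to 3 are there at a start; the rules pass over those that are not, and their reading is None.
At some moment in a run one of brush_a, brush_b, brush_c may be knocked a few centimetres aside while the robot is not near it.
Once in a run the grip may slacken for a moment while it holds something.
It also fails if it takes over 208 s, if anything falls off the work surface, if the arm or the gripper's body presses on something with over 40 N, if the wrist force passes 120 N, or if a joint passes its speed limit or range.

## Robot

A 6-joint arm with a two-finger parallel gripper is mounted at the origin on a cart in front of the work surface, level with it; the furniture and walls round the work are solid. World frame = base frame: x ahead of the robot, y to its left, z up, the work surface at z = 0. Lengths are in m, angles in degrees, forces in N, time in s.
With the tool pointing down it reaches from about 0.275 to 0.75 m from the base axis. Payload 10.2 kg.
Tool frame: the origin (TCP) lies midway between the tips of the shut fingers; the grasp point (between the pads) lies 19 mm behind it; z points along the fingers, y is the direction in which the jaws open and shut (so a half turn about z gives the same grasp; the last joint's range is limited). The gripper opens to 88 mm and grips with 3 to 60 N. Pads are 18 mm wide; open, the fingers measure 123 mm over their backs; the gripper's body (75 mm by 187 mm) begins 45 mm behind the grasp point.
Start: joints at [51.085, 17.928, 85.812, -0, 76.261, -12.8], TCP at [0.231, 0.471, 0.239] pointing down, gripper open.
Joint ranges: [-168.41, 168.41], [-55.51, 124.54], [10.69, 146.95], [-70.63, 250.63], [1, 178], [-165.06, 165.06]. Speed limits (degrees/s): [136.94, 136.94, 172.46, 180, 180, 180].

## Interface

Orientations are given as a 3x3 rotation matrix whose columns are the frame's x, y, z axes.
In Python, from bench import manip, vision gives the robot as it stands.
- The arm moves only by the tool apply_moves, never from a script. Its argument "moves" is one flat list of numbers, 7 for each row, row after row: the shift along the tool's x, y, z in m, then the turn, a rotation vector about the tool's x, y, z in units of 8 degrees (1.0 is 8 degrees), then the closure, from 0 (fully open) to 1 (shut). A call has 1 to 5 rows; each row is the pose to reach, as a shift and turn from the pose commanded when the call began, along the tool's axes at that moment; what a row does not reach only later rows make up. A row lasts 1/10 s, in which the tool goes at most 50 mm and 8.59 degrees, less where a joint would pass 70% of its speed; a pose out of reach is approached as far as the arm can. A call with a gripper value outside its range is refused whole. The fingers move at their own pace and stop on an object; "newtons" is the grip in N (left out, the last holds). Time passes only in rows, so rows that repeat a pose let the fingers close. It gives the time, the measured TCP pose, the force and the opening at its end, in the units of the state.
- manip.read_state(): the state, without advancing time (a new reading comes with each control period).
- vision.capture(name): name is "side" or "top"; returns (picture, depth): 400x640x3 uint8, red, green, blue; 400x640 float32, m along the optical axis (not along the pixel's ray), 0 where there is no reading.
- vision.calibration(name): a dict with "camera_matrix" (3x3 intrinsics, pixels), "position" and "attitude" of the camera in the world. Camera axes: x right, y down, z forward; pixel columns grow to the right and rows downward; lengths in m; the calibration is good to about 2 mm. A picture is of the moment at which its call begins. calibration takes no time and is no camera call.
- manip.sign_off(): hands the job in, once; it reports no verdict.
The state is a dict: "time_s": time; "joints": joint angles; "joint_vel": joint speeds; "joint_efforts": joint torques, N m; "position": TCP position; "orientation": TCP orientation; "contact_force": force on the tool from outside, world axes, zero at the start; "ft_torque": the same for the moment, N m; "width": finger opening in m.
Only numpy, scipy, OpenCV 4.12 (cv2) and the standard library are available. Lean on these libraries where they do the work, as an engineer would, in place of code of your own. Each camera call takes 0.05 s, during which the arm holds its last target.

## Working session

There is one attempt and no reset: what is moved stays moved. The work goes in short steps, Python scripts to look and compute and a tool call to move; the robot and the scene stay as the last step left them, time stands still between calls to the robot, and variables do not carry over. Pictures are saved under pics/ and viewed, and the job is handed in when it is done.

Besides the shell and the picture viewer there is one more tool, called after ">>>" in YAML: its name, and indented under it one key for each argument. apply_moves: Moves the arm, as the interface text tells. Its arguments: {"type":"object","properties":{"moves":{"type":"array","items":{"type":"number"}},"newtons":{"type":"number"}},"required":["moves"]}

```bash
ls; mkdir -p pics; python3 - <<'E'
from bench import manip, vision
import cv2, numpy as np
s=manip.read_state(); print(s)
for n in ("side","top"):
    p,d=vision.capture(n); cv2.imwrite(f"pics/{n}0.png",p[:,:,::-1]); np.save(f"pics/{n}0d.npy",d)
    c=vision.calibration(n); print(n,c)
E
```

```text
pics
{'time_s': 0.0, 'joints': array([ 5.10870896e+01,  1.79575572e+01,  8.58527881e+01, -6.33074802e-05,
        7.62600021e+01, -1.28006441e+01]), 'joint_vel': array([-0.02345414,  0.07312704, -0.02244532, -0.052735  ,  0.01494077,
        0.02157182]), 'joint_efforts': array([-4.80746451e-05, -4.02195597e+01, -2.52265567e+01,  6.94577373e-02,
        3.52312590e-02, -9.60421971e-05]), 'position': array([0.23093362, 0.47121711, 0.23818594]), 'orientation': array([[-8.97933381e-01,  4.40130719e-01, -7.70388704e-04],
       [ 4.40131309e-01,  8.97932913e-01, -9.56021809e-04],
       [ 2.70982807e-04, -1.19751608e-03, -9.99999246e-01]]), 'contact_force': array([-0.34802192, -0.25829258, -0.33592999]), 'ft_torque': array([-0.03138462, -0.00116077, -0.00419955]), 'width': 0.08802159309138047}
side {'camera_matrix': array([[410.42513989,   0.        , 317.80658504],
       [  0.        , 410.42513989, 200.32190695],
       [  0.        ,   0.        ,   1.        ]]), 'position': array([ 0.66823105, -0.69647764,  0.78135815]), 'attitude': array([[ 0.998201  ,  0.03824504, -0.04617454],
       [ 0.05990536, -0.60441872,  0.79441133],
       [ 0.00247353, -0.79574828, -0.60562245]])}
top {'camera_matrix': array([[376.77659231,   0.        , 320.88368279],
       [  0.        , 376.77659231, 208.00620081],
       [  0.        ,   0.        ,   1.        ]]), 'position': array([0.1759026 , 0.20271256, 0.9766371 ]), 'attitude': array([[-0.16773343, -0.85460697,  0.49143913],
       [-0.9857445 ,  0.13873713, -0.09518287],
       [ 0.01316309, -0.50039877, -0.86569498]])}
```

View pics/side0.png

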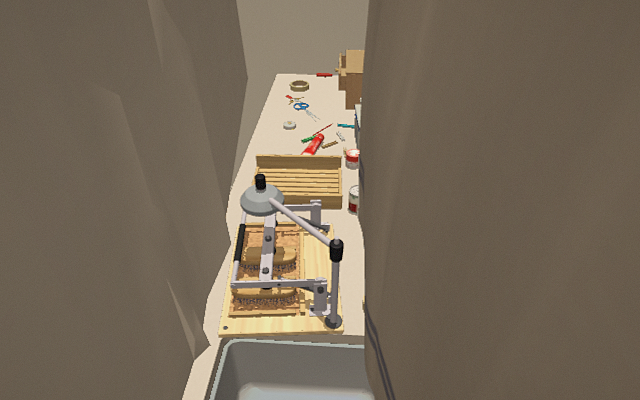

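View pics/top0.png

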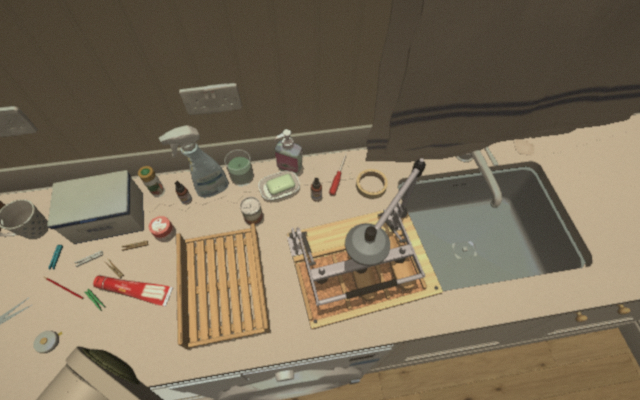

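```bash
cat > h.py <<'E'
from bench import manip, vision
import cv2, numpy as np
np.set_printoptions(precision=4,suppress=True)
C={n:vision.calibration(n) for n in("side","top")}
def ray(n,u,v):
    c=C[n];K=c["camera_matrix"]
    r=np.array([(u-K[0,2])/K[0,0],(v-K[1,2])/K[1,1],1.]);return c["position"],c["attitude"]@r
def plane(n,u,v,z):
    o,d=ray(n,u,v);return o+d*(z-o[2])/d[2]
def proj(n,P):
    c=C[n];q=c["attitude"].T@(np.asarray(P,float)-c["position"]);K=c["camera_matrix"]
    return (K@(q/q[2]))[:2]
def cloud(n,d):
    v,u=np.mgrid[0:400,0:640];K=C[n]["camera_matrix"]
    r=np.stack([(u-K[0,2])/K[0,0]*d,(v-K[1,2])/K[1,1]*d,d],-1)
    P=r@C[n]["attitude"].T+C[n]["position"];P[d==0]=np.nan;return P
def cap(n,tag):
    p,d=vision.capture(n);cv2.imwrite(f"pics/{n}{tag}.png",p[:,:,::-1]);np.save(f"pics/{n}{tag}d.npy",d);return p,d
def crop(n,tag,x0,x1,y0,y1,k):
    im=cv2.imread(f"pics/{n}{tag}.png")[y0:y1,x0:x1]
    cv2.imwrite(f"pics/{n}{tag}_c{x0}_{y0}.png",cv2.resize(im,None,fx=k,fy=k,interpolation=cv2.INTER_CUBIC))
def st():
    s=manip.read_state()
    for k in("time_s","position","orientation","joints","contact_force","width"):print(k,s[k])
    return s
E
python3 - <<'E'
from h import *
crop("top","0",270,450,150,330,4) if 0 else crop("top","0",265,455,190,335,4)
crop("side","0",205,365,140,340,3)
crop("top","0",165,285,215,355,4)
E
```

```text
(no output)
```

View pics/top0_c265_190.png

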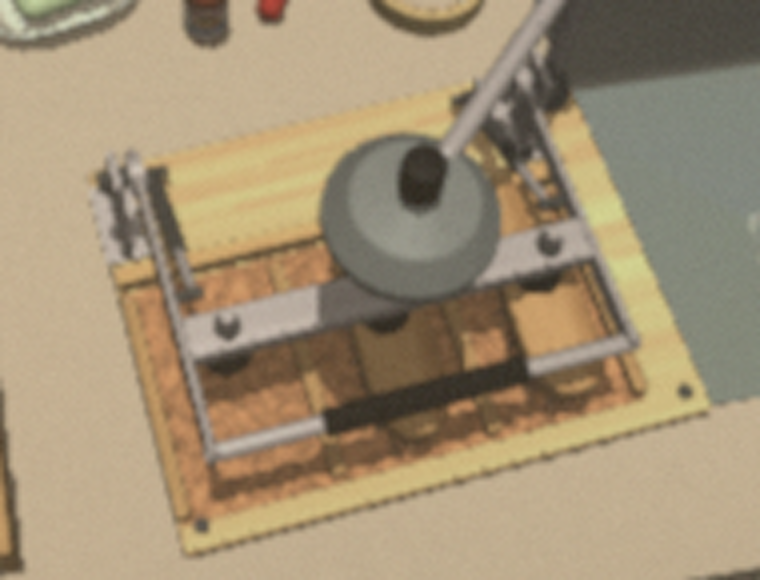

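View pics/side0_c205_140.png

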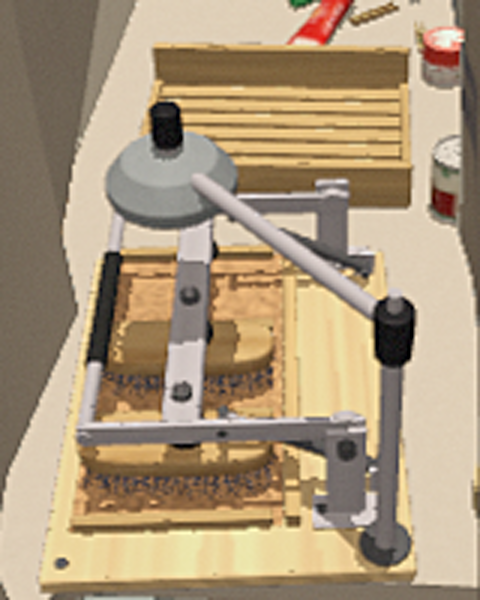

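View pics/top0_c165_215.png

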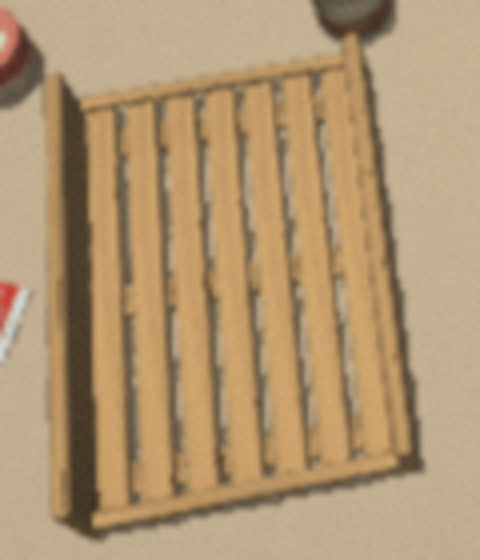

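```bash
python3 - <<'E'
from h import *
J=[plane("top",*p,.015) for p in [(311.5,328.5),(442,292.3),(288.2,234.5)]]+[plane("side",*p,.015) for p in [(220,335),(342,332)]]
for a in J: print(a)
print([np.linalg.norm(J[0]-J[1]),np.linalg.norm(J[0]-J[2])], "expect .36 .275")
R=[plane("top",*p,z) for p,z in [((176.75,233.75),.07),((178.75,344.5),.07),((252.5,224.5),.054),((267.5,330),.054)]]
for a in R: print("rack",a)
R=[plane("side",205+u/3,140+v/3,z) for u,v,z in [(153,165,.054),(411,168,.054),(153,44,.07),(408,46,.07)]]
for a in R: print("rack side",a)
# knob top
print("knob top", plane("top",265+425/4,190+152/4,.288), "side",plane("side",205+166/3,140+105/3,.288))
print("handle top",plane("top",265+427/4,190+397/4,.1))
print("pivot side", plane("side",205+396/3,140+302/3,.265))
for n in ("top","side"):
  d=np.load(f"pics/{n}0d.npy");P=cloud(n,d)
  for u,v in ([(370,230),(371,289)] if n=="top" else [(260,182),(240,243),(336,245)]): print(n,u,v,P[v,u])
E
```

```text
[0.3843 0.1781 0.015 ]
[ 0.4192 -0.1737  0.015 ]
[0.6513 0.2028 0.015 ]
[ 0.4283 -0.1824  0.015 ]
[ 0.6904 -0.1587  0.015 ]
[np.float64(0.353525771773775), np.float64(0.2681495235365032)] expect .36 .275
rack [0.6741 0.4947 0.07  ]
rack [0.3872 0.4845 0.07  ]
rack [0.6781 0.2958 0.054 ]
rack [0.3896 0.2828 0.054 ]
rack side [0.4277 0.2721 0.054 ]
rack side [0.6832 0.2833 0.054 ]
rack side [0.3923 0.4756 0.07  ]
rack side [0.6765 0.4895 0.07  ]
knob top [0.5035 0.0329 0.288 ] side [0.5014 0.0329 0.288 ]
handle top [0.4326 0.0238 0.1   ]
pivot side [ 0.6715 -0.1393  0.265 ]
top 370 230 [0.4988 0.0368 0.2894]
top 371 289 [0.433  0.0257 0.1015]
side 260 182 [0.5015 0.0225 0.2769]
side 240 243 [0.4396 0.0151 0.1007]
side 336 245 [ 0.6699 -0.1385  0.2532]
```

```bash
python3 - <<'E'
from h import *
for n in ("top","side"):
  P=cloud(n,np.load(f"pics/{n}0d.npy")).reshape(-1,3)
  P=P[np.isfinite(P).all(1)]
  H=P[P[:,2]>.12]
  print(n,"tall points grid (x,y cell:.1) zmax,zmin,count")
  k=np.round(H[:,:2],1)
  for c in np.unique(k,axis=0):
    m=(k==c).all(1)
    if m.sum()>30: print(c,H[m,2].min().round(2),H[m,2].max().round(2),m.sum(),end=" | ")
  print()
  # rack features
  for nm,lo,hi in(("lip",.049,.058),("back",.064,.075)):
    Q=P[(P[:,2]>lo)&(P[:,2]<hi)&(P[:,0]>.37)&(P[:,0]<.7)&(P[:,1]>.25)&(P[:,1]<.52)]
    Q=Q[Q[:,1]<.33] if nm=="lip" else Q[Q[:,1]>.43]
    if len(Q)<20: continue
    print(n,nm,len(Q),"x",Q[:,0].min(),Q[:,0].max(),"y pct",np.percentile(Q[:,1],[5,50,95]),"fit",np.polyfit(Q[:,0]-.53,Q[:,1],1))
E
```

```text
top tall points grid (x,y cell:.1) zmax,zmin,count
[0.2 0.4] 0.45 0.55 1059 | [0.2 0.5] 0.52 0.53 157 | [0.3 0.4] 0.45 0.54 1802 | [0.3 0.5] 0.49 0.53 976 | [0.5 0. ] 0.22 0.29 1020 | [0.5 0.1] 0.12 0.25 584 | [ 0.6 -0.1] 0.24 0.25 191 | [ 0.6 -0. ] 0.24 0.25 117 | [ 0.7 -0.7] 0.22 0.37 735 | [ 0.7 -0.6] 0.21 0.5 2636 | [ 0.7 -0.5] 0.22 0.59 3611 | [ 0.7 -0.4] 0.22 0.61 4397 | [ 0.7 -0.3] 0.24 0.62 6319 | [ 0.7 -0.2] 0.25 0.63 6954 | [ 0.7 -0.1] 0.12 0.64 7285 | [ 0.7 -0. ] 0.34 0.64 228 | [0.7 0.6] 0.12 0.12 33 | [0.7 0.7] 0.12 0.12 71 | [0.7 0.8] 0.12 0.12 56 | [ 0.8 -0.5] 0.22 0.25 40 | [ 0.8 -0.4] 0.12 0.14 34 | [ 0.8 -0.3] 0.12 0.17 242 | [ 0.8 -0.2] 0.12 0.17 341 | [ 0.8 -0.1] 0.12 0.59 2947 | [ 0.8 -0. ] 0.12 0.59 959 | [0.8 0.4] 0.12 0.28 989 | [0.8 0.5] 0.2 0.28 193 | [0.8 0.6] 0.12 0.12 129 | [0.8 0.7] 0.12 0.12 406 | [0.8 0.8] 0.12 0.12 219 | [ 0.9 -0.1] 0.12 0.5 1935 | [0.9 0. ] 0.12 0.51 4780 | [0.9 0.1] 0.12 0.51 5094 | [0.9 0.2] 0.12 0.52 5664 | [0.9 0.3] 0.12 0.53 5891 | [0.9 0.4] 0.12 0.54 6190 | [0.9 0.5] 0.12 0.55 6417 | [0.9 0.6] 0.12 0.56 7265 | [0.9 0.7] 0.12 0.
[... 686 characters left out ...]
732 | [ 0.6 -0.1] 0.23 0.25 276 | [ 0.6 -0. ] 0.23 0.25 105 | [0.6 1.4] 0.12 0.36 991 | [0.6 1.5] 0.12 0.35 41 | [ 0.7 -0.6] 0.5 0.76 53822 | [ 0.7 -0.5] 0.31 0.75 35514 | [ 0.7 -0.4] 0.23 0.73 15819 | [ 0.7 -0.3] 0.25 0.71 2950 | [ 0.7 -0.2] 0.43 0.69 461 | [ 0.7 -0.1] 0.12 0.67 2384 | [ 0.7 -0. ] 0.36 0.65 31 | [0.7 1. ] 0.12 0.17 284 | [0.7 1.1] 0.13 0.17 142 | [0.7 1.2] 0.15 0.17 116 | [0.7 1.3] 0.12 0.17 94 | [0.7 1.4] 0.12 0.36 984 | [0.7 1.5] 0.14 0.36 35 | [0.8 1.4] 0.13 0.36 279 | 
side lip 142 x 0.5028726140702635 0.680275128260108 y pct [0.2847 0.2909 0.2973] fit [0.0232 0.2895]
side back 176 x 0.39082452503898546 0.6733964190537965 y pct [0.477  0.4846 0.4935] fit [0.0364 0.4847]
```

```bash
python3 - <<'E'
from h import *
for n in ("top","side"):
  P=cloud(n,np.load(f"pics/{n}0d.npy")).reshape(-1,3)
  P=P[np.isfinite(P).all(1)]
  H=P[(P[:,2]>.27)&(P[:,1]>-.5)&(P[:,1]<.3)&(P[:,0]>.55)&(P[:,0]<.85)]
  for y in np.arange(-.5,.1,.05):
    Q=H[(H[:,1]>=y)&(H[:,1]<y+.05)]
    if len(Q)>5: print(n,round(y,2),"xmin",Q[:,0].min(),"ymax",Q[:,1].max(),"z",Q[:,2].min(),Q[:,2].max(),len(Q))
s=manip.read_state();R=s["orientation"]
def rel(P,yang=None):
    d=R.T@(np.array(P)-s["position"]);print("tool shift",d)
rel((.5025,.033,.36))
E
```

```text
top -0.5 xmin 0.7214442501402952 ymax -0.4500046040080342 z 0.2713131219289373 0.5918499827207446 1745
top -0.45 xmin 0.7103336511743946 ymax -0.400023062500674 z 0.27076078521507874 0.6031384199550714 1860
top -0.4 xmin 0.7008334382934994 ymax -0.35000123807250083 z 0.2702943055575422 0.6117917092459076 2286
top -0.35 xmin 0.6997386500715053 ymax -0.3000424148761922 z 0.2700110502296932 0.6175201596285654 2991
top -0.3 xmin 0.6993704838237534 ymax -0.25002194744111716 z 0.2700547071466578 0.622305595564651 3066
top -0.25 xmin 0.6985854293749544 ymax -0.20004241694400052 z 0.27013822439765356 0.6259255237984376 3397
top -0.2 xmin 0.702895766992604 ymax -0.15000728057367688 z 0.27010270584122975 0.6270068061604921 3365
top -0.15 xmin 0.6701140133036811 ymax -0.10000265069565714 z 0.27023810548907434 0.6315870166686472 3475
top -0.1 xmin 0.6996245732957455 ymax -0.05000803962549147 z 0.2700730115159429 0.6408374171265068 5633
top -0.05 xmin 0.6991396251556466 ymax -0.033362628788705606 z 0.2710653309856429 0.6405266764773874 1024
side -0.5 xmin 0.6026356568378336 ymax -0.45000240923124
[... 332 characters left out ...]
147974397 0.7128792157088816 1720
side -0.3 xmin 0.7016297743507031 ymax -0.25000241676357915 z 0.3686015664658163 0.7031269544336917 1211
side -0.25 xmin 0.6997816456656032 ymax -0.20270987109010025 z 0.43126009813194516 0.6927938539025977 417
side -0.2 xmin 0.7080600762137045 ymax -0.15043403654417298 z 0.6216132827060227 0.6800516173440971 44
side -0.15 xmin 0.7086869328074276 ymax -0.10001212530831327 z 0.27342881274570363 0.6706356377659966 304
side -0.1 xmin 0.7007624028881458 ymax -0.05006463950775786 z 0.27060212148324314 0.6629486995181861 1420
side -0.05 xmin 0.700486525261479 ymax -0.04534078822482379 z 0.36313580301006415 0.6480909195433626 31
tool shift [-0.4367 -0.2741 -0.1216]
```

>>> apply_moves:
  moves: [-0.05, -0.03, -0.05, -1, 0, 0, 0, -0.09, -0.05, -0.09, 0, 0, -1, 0, -0.13, -0.075, -0.12, 0, 0, -2, 0, -0.17, -0.1, -0.12, 0, 0, -3, 0, -0.21, -0.13, -0.12, 0, 0, -3.25, 0]
  newtons: 15

```text
time_s: 0.6
position: [0.343, 0.2972, 0.354]
orientation: [[-1.0, -0.004, 0.001], [-0.004, 1.0, 0.001], [-0.001, 0.001, -1.0]]
contact_force: [0.8, 0.7, -0.1]
width: 0.0881
```

>>> apply_moves:
  moves: [-0.025, -0.042, 0, 0, 0, 0, 0.3, -0.05, -0.084, 0, 0, 0, 0, 0.3, -0.075, -0.125, 0, 0, 0, 0, 0.3, -0.1, -0.165, 0, 0, 0, 0, 0.3, -0.125, -0.205, 0, 0, 0, 0, 0.3]

```text
time_s: 1.1
position: [0.4675, 0.0909, 0.3528]
orientation: [[-1.0, 0.002, -0.0], [0.002, 1.0, 0.0], [0.0, 0.0, -1.0]]
contact_force: [0.3, 0.8, 0.3]
width: 0.0619
```

>>> apply_moves:
  moves: [-0.02, -0.035, 0, 0, 0, 0, 0.3, -0.034, -0.059, 0, 0, 0, 0, 0.3, -0.034, -0.059, 0, 0, 0, 0, 0.3, -0.034, -0.059, 0, 0, 0, 0, 0.3]

```text
time_s: 1.5
position: [0.5006, 0.0339, 0.3526]
orientation: [[-1.0, 0.003, -0.001], [0.003, 1.0, 0.0], [0.001, 0.0, -1.0]]
contact_force: [-0.2, -0.4, -0.2]
width: 0.0617
```

```bash
python3 - <<'E'
from h import *
st()
cap("side","1");crop("side","1",205,365,100,300,3)
E
```

```text
time_s 1.5
position [0.5006 0.0339 0.3526]
orientation [[-1.      0.0028 -0.0009]
 [ 0.0028  1.      0.0004]
 [ 0.0009  0.0004 -1.    ]]
joints [ -9.538   11.8453  76.9117   0.0135  91.2992 -99.3783]
contact_force [-0.2409 -0.392  -0.2108]
width 0.06168545527104543
```

View pics/side1_c205_100.png

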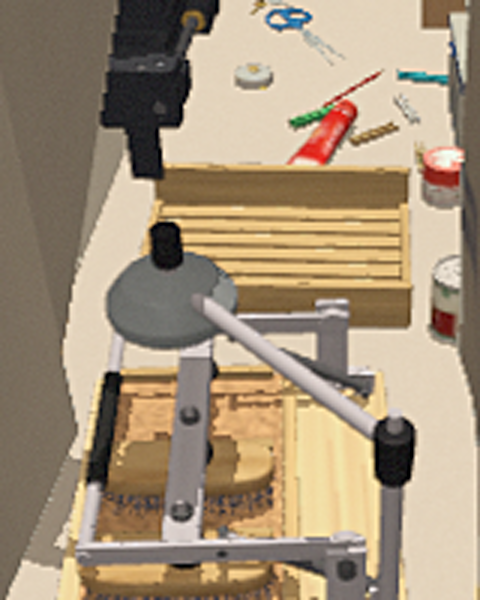

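```bash
python3 - <<'E'
from h import *
print(proj("side",(.5006,.0339,.3526)),proj("side",(.5025,.033,.272)),proj("top",(.5006,.0339,.3526)))
d=np.load("pics/side1d.npy");P=cloud("side",d)
for u,v in [(250,150),(253,155),(260,178),(260,182),(245,140)]:print(u,v,P[v,u])
cap("top","1");crop("top","1",265,455,150,295,4)
E
```

```text
[257.4569 148.6662] [261.445  181.1087] [375.479  213.9843]
250 150 [ 0.4964 -0.0127  0.3764]
253 155 [ 0.5014 -0.0135  0.3659]
260 178 [0.5017 0.0256 0.2851]
260 182 [0.501  0.025  0.2751]
245 140 [ 0.499  -0.0513  0.4197]
```

View pics/top1_c265_150.png

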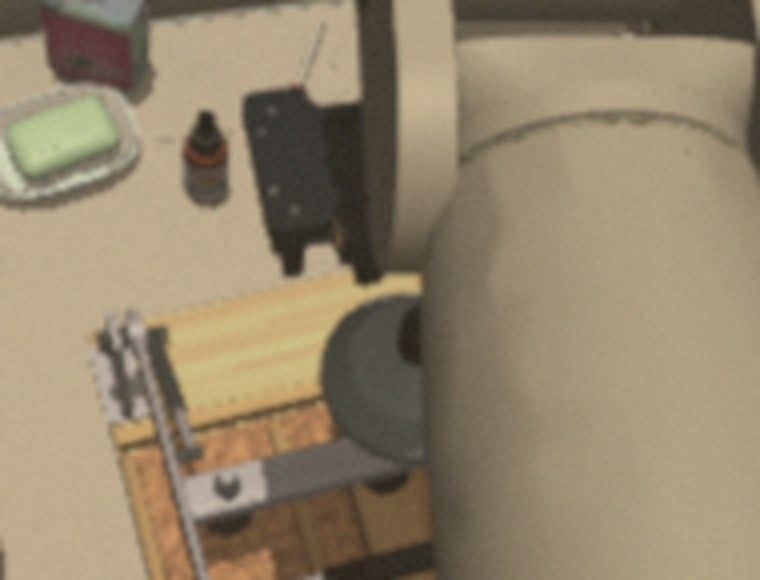

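>>> apply_moves:
  moves: [-0.001, 0, 0.03, 0, 0, 0, 0.3, -0.001, 0, 0.06, 0, 0, 0, 0.3, -0.001, 0, 0.09, 0, 0, 0, 0.3, -0.001, 0, 0.09, 0, 0, 0, 0.75, -0.001, 0, 0.09, 0, 0, 0, 0.75]
  newtons: 12

```text
time_s: 2.1
position: [0.5018, 0.0345, 0.2641]
orientation: [[-1.0, 0.001, 0.001], [0.001, 1.0, -0.0], [-0.001, -0.0, -1.0]]
contact_force: [1.0, 0.1, 0.6]
width: 0.0479
```

>>> apply_moves:
  moves: [0, 0, 0, 0, 0, 0, 0.9, 0, 0, 0, 0, 0, 0, 0.9, 0, 0, 0, 0, 0, 0, 0.9]
  newtons: 12

```text
time_s: 2.4
position: [0.502, 0.0339, 0.2639]
orientation: [[-1.0, 0.002, 0.002], [0.002, 1.0, -0.0], [-0.002, -0.0, -1.0]]
contact_force: [-1.6, 5.2, 1.1]
width: 0.0237
```

```bash
cat > arc.py <<'E'
import numpy as np,sys
p=np.array([.669,-.1355]);k=np.array([.502,.034])
a0=np.degrees(np.arctan2(*(k-p)[::-1]))
for i in range(0,95,6):
    a=np.radians(a0+i);q=p+.238*np.array([np.cos(a),np.sin(a)]);print(i,round(a0+i,1),q.round(3), (q-k).round(3))
E
python3 arc.py
```

```text
0 134.6 [0.502 0.034] [-0.  0.]
6 140.6 [0.485 0.016] [-0.017 -0.018]
12 146.6 [ 0.47  -0.004] [-0.032 -0.038]
18 152.6 [ 0.458 -0.026] [-0.044 -0.06 ]
24 158.6 [ 0.447 -0.049] [-0.055 -0.083]
30 164.6 [ 0.44  -0.072] [-0.062 -0.106]
36 170.6 [ 0.434 -0.097] [-0.068 -0.131]
42 176.6 [ 0.431 -0.121] [-0.071 -0.155]
48 182.6 [ 0.431 -0.146] [-0.071 -0.18 ]
54 188.6 [ 0.434 -0.171] [-0.068 -0.205]
60 194.6 [ 0.439 -0.195] [-0.063 -0.229]
66 200.6 [ 0.446 -0.219] [-0.056 -0.253]
72 206.6 [ 0.456 -0.242] [-0.046 -0.276]
78 212.6 [ 0.468 -0.264] [-0.034 -0.298]
84 218.6 [ 0.483 -0.284] [-0.019 -0.318]
90 224.6 [ 0.499 -0.303] [-0.003 -0.337]
```

Tool x = −world x, tool y = world y.

>>> apply_moves:
  moves: [0.017, -0.018, 0, 0, 0, 0, 0.9, 0.032, -0.038, 0, 0, 0, 0, 0.9, 0.044, -0.06, 0, 0, 0, 0, 0.9, 0.055, -0.083, 0, 0, 0, 0, 0.9, 0.062, -0.106, 0, 0, 0, 0, 0.9]
  newtons: 15

```text
time_s: 2.9
position: [0.4389, -0.0725, 0.2638]
orientation: [[-1.0, 0.001, 0.001], [0.001, 1.0, 0.0], [-0.001, 0.0, -1.0]]
contact_force: [-1.2, 2.4, 3.3]
width: 0.0233
```

>>> apply_moves:
  moves: [0.006, -0.025, 0, 0, 0, 0, 0.9, 0.009, -0.049, 0, 0, 0, 0, 0.9, 0.009, -0.074, 0, 0, 0, 0, 0.9, 0.006, -0.099, 0, 0, 0, 0, 0.9, 0.001, -0.123, 0, 0, 0, 0, 0.9]

```text
time_s: 3.4
position: [0.4383, -0.196, 0.2639]
orientation: [[-1.0, 0.002, 0.001], [0.002, 1.0, -0.0], [-0.001, -0.0, -1.0]]
contact_force: [-0.7, 2.9, 3.9]
width: 0.0232
```

>>> apply_moves:
  moves: [-0.007, -0.024, 0, 0, 0, 0, 0.9, -0.017, -0.047, 0, 0, 0, 0, 0.9, -0.029, -0.069, 0, 0, 0, 0, 0.9, -0.044, -0.089, 0, 0, 0, 0, 0.9, -0.06, -0.108, 0, 0, 0, 0, 0.9]

```text
time_s: 3.9
position: [0.4989, -0.3037, 0.2639]
orientation: [[-1.0, 0.002, 0.002], [0.002, 1.0, 0.0], [-0.002, 0.0, -1.0]]
contact_force: [4.7, 7.1, 4.7]
width: 0.0235
```

```bash
python3 - <<'E'
from h import *
st()
cap("side","2")
E
```

```text
time_s 3.9
position [ 0.4989 -0.3037  0.2639]
orientation [[-1.      0.0016  0.0016]
 [ 0.0016  1.      0.0003]
 [-0.0016  0.0003 -1.    ]]
joints [ -42.8442   24.5913   72.6211    0.0762   82.7351 -132.7594]
contact_force [4.7015 7.1156 4.6961]
width 0.02352175051535922
```

View pics/side2.png

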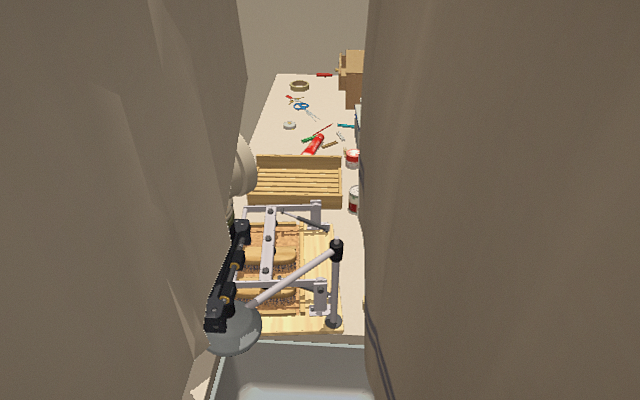

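>>> apply_moves:
  moves: [0, 0, 0, 0, 0, 0, 0.5, 0, 0, 0, 0, 0, 0, 0.4, 0, 0, -0.03, 0, 0, 0, 0.4, 0, 0, -0.07, 0, 0, 0, 0.4, 0, 0, -0.1, 0, 0, 0, 0.4]

```text
time_s: 4.45
position: [0.4977, -0.3027, 0.3655]
orientation: [[-1.0, 0.002, 0.001], [0.002, 1.0, -0.001], [-0.001, -0.001, -1.0]]
contact_force: [-1.3, -1.0, 1.2]
width: 0.0526
```

>>> apply_moves:
  moves: [0.01, 0.045, 0, 0, 0, 1.0, 0.5, 0.02, 0.09, 0, 0, 0, 2.0, 0.5, 0.03, 0.135, 0, 0, 0, 3.0, 0.5, 0.04, 0.18, 0, 0, 0, 4.0, 0.5, 0.05, 0.225, 0, 0, 0, 5.0, 0.5]

```text
time_s: 4.95
position: [0.4473, -0.0761, 0.3631]
orientation: [[-0.761, 0.649, 0.0], [0.649, 0.761, -0.0], [-0.0, 0.0, -1.0]]
contact_force: [-0.4, -0.3, 0.8]
width: 0.0439
```

```bash
cat > rel.py <<'E'
from h import *
import sys
def rel(P,yang):
    s=manip.read_state();R=s["orientation"]
    a=np.radians(yang);y=np.array([np.cos(a),np.sin(a),0]);z=np.array([0,0,-1.]);x=np.cross(y,z)
    T=np.stack([x,y,z],1)
    w=cv2.Rodrigues(R.T@T)[0].ravel()
    print("shift",R.T@(np.array(P)-s["position"]),"turn units",np.degrees(w)/8,"pos",s["position"])
E
python3 -c "
from rel import *
rel((.431,.044,.25),5.4)"
```

```text
shift [0.0904 0.0809 0.1131] turn units [0.0012 0.0025 5.5178] pos [ 0.4473 -0.0761  0.3631]
```

>>> apply_moves:
  moves: [0.02, 0.018, 0.02, 0, 0, 1.0, 0.5, 0.04, 0.036, 0.04, 0, 0, 2.0, 0.5, 0.06, 0.054, 0.06, 0, 0, 3.0, 0.5, 0.08, 0.072, 0.08, 0, 0, 4.0, 0.5, 0.09, 0.081, 0.1, 0, 0, 5.0, 0.5]

```text
time_s: 5.45
position: [0.4309, 0.0436, 0.2625]
orientation: [[-0.168, 0.986, 0.0], [0.986, 0.168, -0.0], [-0.0, 0.0, -1.0]]
contact_force: [0.3, 0.4, -0.6]
width: 0.0443
```

>>> apply_moves:
  moves: [0, 0, 0, 0, 0, 0.5, 0.5, 0, 0, 0, 0, 0, 0.5, 0.5]

```text
time_s: 5.65
position: [0.4313, 0.0423, 0.2629]
orientation: [[-0.103, 0.995, -0.0], [0.995, 0.103, -0.0], [-0.0, -0.0, -1.0]]
contact_force: [-0.0, 0.4, 0.1]
width: 0.0439
```

```bash
python3 -c "
from rel import *
st()
for n in ('side','top'): cap(n,'3')
crop('side','3',205,365,140,340,3); crop('top','3',265,455,190,335,4)
P=cloud('side',np.load('pics/side3d.npy'));Q=cloud('top',np.load('pics/top3d.npy'))
for A,n in((P,'side'),(Q,'top')):
  B=A.reshape(-1,3); 
  m=(B[:,2]>.085)&(B[:,2]<.115)&(abs(B[:,0]-.43)<.03)&(abs(B[:,1]-.024)<.08)
  B=B[m]; print(n,len(B),B.mean(0) if len(B) else '', np.percentile(B,[5,50,95],axis=0) if len(B) else '')
  if len(B)>10: print(np.polyfit(B[:,1]-.024,B[:,0],1))
"
```

```text
time_s 5.65
position [0.4313 0.0423 0.2629]
orientation [[-0.103   0.9947 -0.0004]
 [ 0.9947  0.103  -0.0001]
 [-0.0001 -0.0004 -1.    ]]
joints [ -9.959    5.1173  97.9215  -0.012   76.9843 -15.8702]
contact_force [-0.0165  0.4235  0.1201]
width 0.04386956210544659
side 317 [0.4369 0.0155 0.0997] [[ 0.4259 -0.0468  0.0947]
 [ 0.4369  0.0133  0.1001]
 [ 0.4472  0.0873  0.1034]]
[-0.1008  0.436 ]
top 181 [0.4278 0.0705 0.1014] [[0.4215 0.039  0.0963]
 [0.4274 0.0714 0.1017]
 [0.4358 0.0996 0.1051]]
[-0.023   0.4288]
```

View pics/side3_c205_140.png

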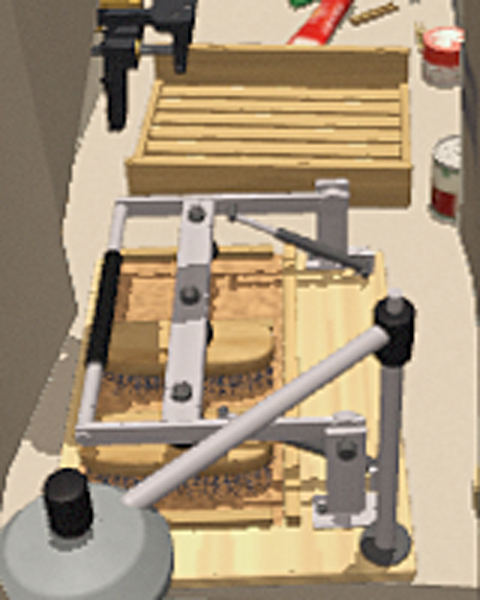

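View pics/top3_c265_190.png

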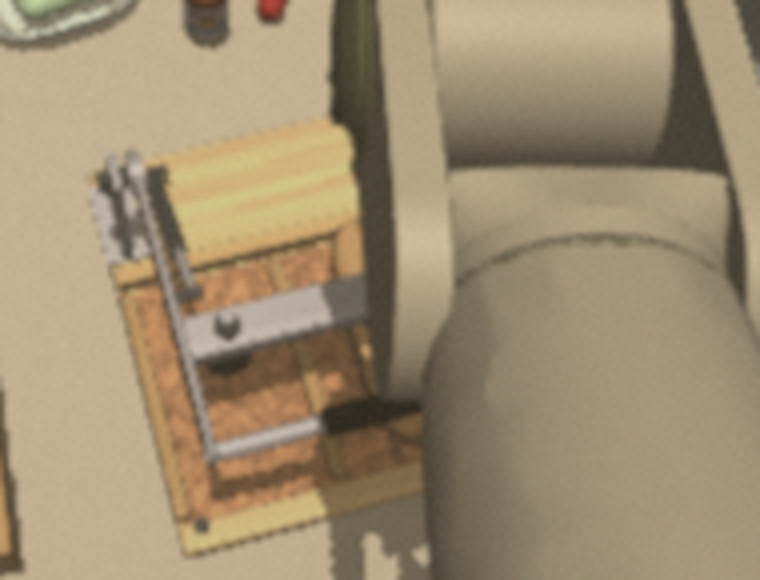

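>>> apply_moves:
  moves: [0, 0.001, 0.04, 0, 0, 0, 0.5, 0, 0.001, 0.08, 0, 0, 0, 0.5, 0, 0.001, 0.12, 0, 0, 0, 0.5, 0, 0.001, 0.16, 0, 0, 0, 0.5, 0, 0.001, 0.185, 0, 0, 0, 0.5]
  newtons: 25

```text
time_s: 6.25
position: [0.4321, 0.0417, 0.0761]
orientation: [[-0.104, 0.995, -0.002], [0.995, 0.104, 0.0], [0.0, -0.002, -1.0]]
contact_force: [0.3, 0.7, -0.0]
width: 0.0439
```

>>> apply_moves:
  moves: [0, 0, 0, 0, 0, 0, 0.7, 0, 0, 0, 0, 0, 0, 0.9, 0, 0, 0, 0, 0, 0, 0.9, 0, 0, 0, 0, 0, 0, 0.9]
  newtons: 25

```text
time_s: 6.65
position: [0.4331, 0.0417, 0.0794]
orientation: [[-0.103, 0.995, 0.001], [0.995, 0.103, -0.001], [-0.001, 0.001, -1.0]]
contact_force: [-5.7, -1.4, 6.3]
width: 0.0172
```

>>> apply_moves:
  moves: [0, 0.001, -0.02, 0, 0, 0, 0.9, 0, 0.004, -0.04, 0, 0, 0, 0.9, 0, 0.009, -0.059, 0, 0, 0, 0.9, 0, 0.016, -0.077, 0, 0, 0, 0.9, 0, 0.026, -0.095, 0, 0, 0, 0.9]
  newtons: 30

```text
time_s: 7.15
position: [0.4557, 0.0441, 0.1732]
orientation: [[-0.104, 0.995, -0.009], [0.995, 0.104, -0.002], [-0.001, -0.009, -1.0]]
contact_force: [-15.6, -8.7, -3.4]
width: 0.0173
```

>>> apply_moves:
  moves: [0, 0.009, -0.017, 0, 0, 0, 0.9, 0, 0.021, -0.033, 0, 0, 0, 0.9, 0, 0.035, -0.047, 0, 0, 0, 0.9, 0, 0.051, -0.06, 0, 0, 0, 0.9, 0, 0.067, -0.071, 0, 0, 0, 0.9]

```text
time_s: 7.65
position: [0.5239, 0.0509, 0.2475]
orientation: [[-0.103, 0.995, -0.003], [0.995, 0.103, -0.002], [-0.002, -0.003, -1.0]]
contact_force: [-10.1, -4.1, 8.0]
width: 0.0169
```

>>> apply_moves:
  moves: [0, 0.016, -0.012, 0, 0, 0, 0.9, 0, 0.035, -0.019, 0, 0, 0, 0.9, 0, 0.054, -0.024, 0, 0, 0, 0.9, 0, 0.073, -0.027, 0, 0, 0, 0.9, 0, 0.093, -0.028, 0, 0, 0, 0.9]

```text
time_s: 8.15
position: [0.6185, 0.0605, 0.2739]
orientation: [[-0.102, 0.995, 0.002], [0.995, 0.102, -0.001], [-0.002, 0.002, -1.0]]
contact_force: [0.5, -2.8, -0.2]
width: 0.0174
```

>>> apply_moves:
  moves: [0, 0.02, 0.001, 0, 0, 0, 0.9, 0, 0.039, 0.004, 0, 0, 0, 0.9, 0, 0.056, 0.009, 0, 0, 0, 0.9, 0, 0.056, 0.009, 0, 0, 0, 0.9]

```text
time_s: 8.55
position: [0.6757, 0.0663, 0.2638]
orientation: [[-0.102, 0.995, 0.005], [0.995, 0.102, -0.001], [-0.001, 0.005, -1.0]]
contact_force: [6.1, -1.7, 0.6]
width: 0.0169
```

>>> apply_moves:
  moves: [0, 0.003, 0.001, 0, 0, 0, 0.7, 0, 0.003, 0, 0, 0, 0, 0.5, 0, 0.003, 0, 0, 0, 0, 0.5, 0, 0.003, -0.04, 0, 0, 0, 0.5, 0, 0.003, -0.08, 0, 0, 0, 0.5]

```text
time_s: 9.05
position: [0.6757, 0.0672, 0.3442]
orientation: [[-0.103, 0.995, -0.002], [0.995, 0.103, 0.0], [0.0, -0.002, -1.0]]
contact_force: [0.7, -0.6, 0.2]
width: 0.0443
```

>>> apply_moves:
  moves: [0, -0.04, -0.0, 0, 0, 0, 0.2, 0, -0.08, -0.0, 0, 0, 0, 0.1, 0.03, -0.12, 0, 0, 0, 0, 0, 0.08, -0.15, 0, 0, 0, 0, 0, 0.12, -0.18, 0, 0, 0, 0, 0]

```text
time_s: 9.55
position: [0.4888, 0.1627, 0.3438]
orientation: [[-0.102, 0.995, 0.001], [0.995, 0.102, 0.0], [0.0, 0.001, -1.0]]
contact_force: [0.8, 0.9, 0.5]
width: 0.0819
```

>>> apply_moves:
  moves: [0.05, -0.0, 0, 0, 0, 0, 0, 0.1, -0.0, 0, 0, 0, -1, 0, 0.15, 0, 0, 0, 0, -2, 0, 0.2, 0, 0, 0, 0, -3, 0, 0.2, 0, 0, 0, 0, -4, 0]

```text
time_s: 10.05
position: [0.4681, 0.3653, 0.3428]
orientation: [[-0.623, 0.782, -0.001], [0.782, 0.623, 0.001], [0.001, -0.0, -1.0]]
contact_force: [-0.1, -1.3, 0.5]
width: 0.0882
```

```bash
python3 -c "
from rel import *
st()
for n in ('side','top'): cap(n,'4')
crop('side','4',205,365,140,340,3); crop('top','4',265,455,190,335,4)
"
```

```text
time_s 10.05
position [0.4681 0.3653 0.3428]
orientation [[-0.6233  0.782  -0.0011]
 [ 0.782   0.6233  0.0008]
 [ 0.0013 -0.0003 -1.    ]]
joints [ 26.6436  24.6474  61.1149   0.0698  94.2707 -11.9086]
contact_force [-0.0837 -1.2911  0.4613]
width 0.0881572477886438
```

View pics/side4_c205_140.png

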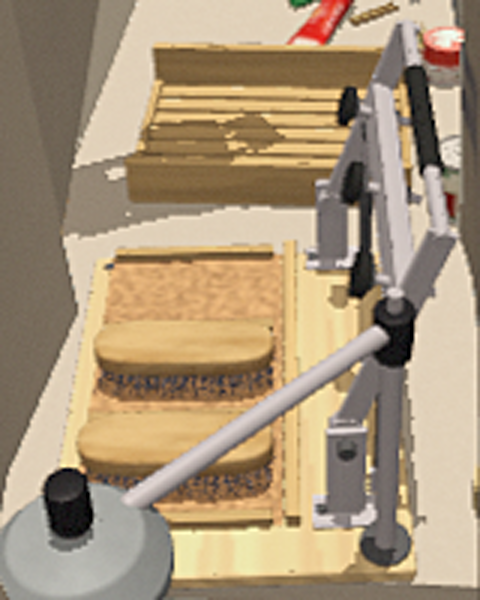

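View pics/top4.png

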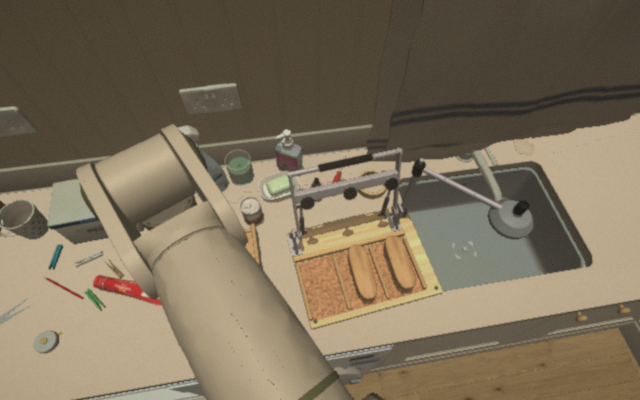

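```bash
cat > br.py <<'E'
from rel import *
def brushes(tag,lo=.046,hi=.068,x=(.36,.62),y=(-.2,.2),show=True):
  for n in ('side','top'):
    P=cloud(n,np.load(f'pics/{n}{tag}d.npy'))
    m=(P[...,2]>lo)&(P[...,2]<hi)&(P[...,0]>x[0])&(P[...,0]<x[1])&(P[...,1]>y[0])&(P[...,1]<y[1])
    k,l,s,c=cv2.connectedComponentsWithStats(m.astype(np.uint8))
    for i in range(1,k):
      if s[i,4]<60: continue
      Q=P[l==i]; r=cv2.minAreaRect((Q[:,:2]*1000).astype(np.float32))
      print(n,s[i,4],'px',c[i],'rect c,size,ang',np.round(r[0],1),np.round(r[1],1),round(r[2],1),'ztop',np.percentile(Q[:,2],95))
E
python3 -c "
from br import *
brushes('4')
rel((0.5,0.025,.25),95.4)"
```

```text
side 967 px [265.5688 255.1696] rect c,size,ang [496.4  25.3] [147.2  51.8] 4.0 ztop 0.061218267430806515
side 768 px [252.6927 286.0104] rect c,size,ang [493.8 -77.8] [123.   50.9] 6.7 ztop 0.06129328859792079
side 177 px [286.6328 291.0113] rect c,size,ang [561.1 -88.5] [57.9 19.7] 41.2 ztop 0.06117019636277958
top 1020 px [399.0951 262.9137] rect c,size,ang [505.9 -72.6] [150.6  52. ] 4.5 ztop 0.06333103306993365
top 1040 px [361.6596 272.6317] rect c,size,ang [496.3  30. ] [150.9  51.7] 4.0 ztop 0.06354576423183085
shift [-0.2838 -0.1836  0.0933] turn units [-0.0021 -0.0008 -7.1646] pos [0.4695 0.3616 0.3432]
```

>>> apply_moves:
  moves: [-0.04, -0.026, 0, 0, 0, -1, 0, -0.08, -0.052, 0, 0, 0, -2, 0, -0.12, -0.078, 0.02, 0, 0, -3, 0, -0.16, -0.104, 0.05, 0, 0, -4, 0, -0.2, -0.13, 0.08, 0, 0, -5, 0]

```text
time_s: 10.65
position: [0.4887, 0.1384, 0.2744]
orientation: [[-0.976, 0.216, 0.002], [0.216, 0.976, -0.0], [-0.002, 0.0, -1.0]]
contact_force: [0.9, 0.1, -0.3]
width: 0.088
```

```bash
python3 -c "
from br import *
rel((0.497,0.0285,.15),94.5)"
```

```text
shift [-0.0317 -0.1055  0.1244] turn units [ 0.0008  0.0125 -2.1222] pos [0.4887 0.1384 0.2744]
```

>>> apply_moves:
  moves: [-0.01, -0.04, 0.02, 0, 0, -1, 0, -0.02, -0.08, 0.05, 0, 0, -2, 0, -0.03, -0.104, 0.09, 0, 0, -2, 0, -0.03, -0.104, 0.12, 0, 0, -2, 0, -0.03, -0.104, 0.12, 0, 0, -2, 0]

```text
time_s: 11.15
position: [0.4939, 0.0318, 0.1518]
orientation: [[-0.998, -0.055, -0.006], [-0.055, 0.998, 0.001], [0.006, 0.001, -1.0]]
contact_force: [0.3, 0.2, 0.9]
width: 0.0882
```

```bash
python3 -c "
from br import *
rel((0.497,0.0285,.034),94.5)
cap('side','5');crop('side','5',205,365,140,340,3)"
```

```text
shift [-0.0036 -0.0036  0.1178] turn units [ 0.0107 -0.0439 -0.1672] pos [0.4939 0.0318 0.1518]
```

View pics/side5_c205_140.png

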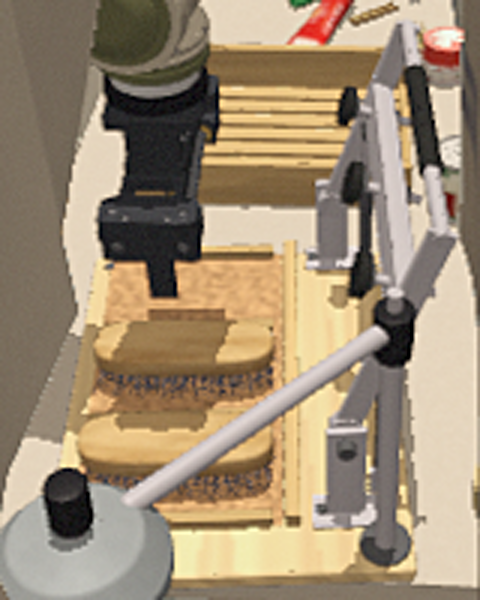

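>>> apply_moves:
  moves: [-0.003, -0.003, 0.04, 0, 0, -0.1, 0, -0.003, -0.003, 0.08, 0, 0, -0.1, 0, -0.003, -0.003, 0.117, 0, 0, -0.1, 0, -0.003, -0.003, 0.117, 0, 0, -0.1, 0.1, -0.003, -0.003, 0.117, 0, 0, -0.1, 0.4]
  newtons: 20

```text
time_s: 11.7
position: [0.5004, 0.0302, 0.0395]
orientation: [[-0.997, -0.075, 0.003], [-0.075, 0.997, -0.0], [-0.002, -0.001, -1.0]]
contact_force: [0.3, 0.0, -0.1]
width: 0.0743
```

>>> apply_moves:
  moves: [0, 0, 0, 0, 0, 0, 0.5, 0, 0, 0, 0, 0, 0, 0.5, 0, 0, 0, 0, 0, 0, 0.5]

```text
time_s: 12.0
position: [0.5001, 0.03, 0.0388]
orientation: [[-0.997, -0.075, 0.003], [-0.075, 0.997, -0.001], [-0.003, -0.001, -1.0]]
contact_force: [-0.8, -0.0, 9.8]
width: 0.0527
```

>>> apply_moves:
  moves: [0, 0, 0, 0, 0, 0, 0.2, 0, 0, 0, 0, 0, 0, 0.15, 0.003, -0.001, 0.008, 0, 0, 0, 0.15, 0.003, -0.001, 0.008, 0, 0, 0, 0.5, 0.003, -0.001, 0.008, 0, 0, 0, 0.5]

```text
time_s: 12.5
position: [0.4959, 0.029, 0.0288]
orientation: [[-0.997, -0.075, -0.001], [-0.075, 0.997, 0.0], [0.001, 0.0, -1.0]]
contact_force: [-0.3, 0.3, -0.3]
width: 0.0611
```

>>> apply_moves:
  moves: [0, 0, 0, 0, 0, 0, 0.6, 0, 0, 0, 0, 0, 0, 0.6, 0, 0, 0, 0, 0, 0, 0.6]

```text
time_s: 12.8
position: [0.4962, 0.029, 0.0292]
orientation: [[-0.997, -0.075, -0.0], [-0.075, 0.997, 0.0], [0.0, 0.0, -1.0]]
contact_force: [-0.1, -0.3, -1.0]
width: 0.0551
```

>>> apply_moves:
  moves: [0, 0, 0, 0, 0, 0, 0.7, 0, 0, 0, 0, 0, 0, 0.7, 0, 0, -0.02, 0, 0, 0, 0.7, 0, 0, -0.05, 0, 0, 0, 0.7, 0, 0, -0.08, 0, 0, 0, 0.7]

```text
time_s: 13.3
position: [0.4959, 0.029, 0.1101]
orientation: [[-0.997, -0.075, -0.001], [-0.075, 0.997, 0.0], [0.001, 0.0, -1.0]]
contact_force: [0.0, -0.7, -0.5]
width: 0.0556
```

```bash
python3 -c "
from br import *
cap('side','6');crop('side','6',205,365,140,340,3)"
```

```text
(no output)
```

View pics/side6_c205_140.png

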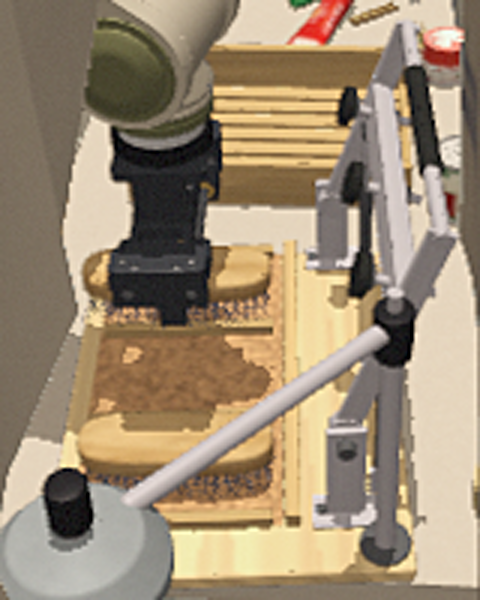

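```bash
python3 -c "
from br import *
rel((0.48,0.25,.16),48);rel((0.579,0.3915,.16),1.9)"
```

```text
shift [ 0.0011  0.2219 -0.0457] turn units [0.0074 0.0496 5.7927] pos [0.4982 0.0287 0.1147]
shift [-0.1084  0.3555 -0.0452] turn units [ 0.0286  0.0465 11.5551] pos [0.4982 0.0287 0.1147]
```

>>> apply_moves:
  moves: [0.0, 0.02, -0.04, 0, 0, 0, 0.7, 0.0, 0.06, -0.055, 0, 0, 1, 0.7, 0.0, 0.1, -0.055, 0, 0, 2, 0.7, 0, 0.14, -0.055, 0, 0, 3, 0.7, 0, 0.18, -0.055, 0, 0, 4, 0.7]
  newtons: 25

```text
time_s: 13.85
position: [0.4823, 0.2098, 0.1642]
orientation: [[-0.883, 0.469, 0.0], [0.469, 0.883, 0.0], [-0.0, 0.0, -1.0]]
contact_force: [0.3, 0.3, -1.0]
width: 0.0556
```

```bash
python3 -c "
from br import *
rel((0.579,0.3915,.16),1.9);print(manip.read_state()['width'])"
```

```text
shift [-0.0001  0.2058  0.0043] turn units [0.0018 0.0007 7.5154] pos [0.4823 0.2098 0.1642]
0.05559932491635909
```

>>> apply_moves:
  moves: [0.015, 0.04, 0, 0, 0, 1, 0.7, 0.015, 0.08, 0, 0, 0, 2, 0.7, 0.01, 0.12, 0, 0, 0, 3, 0.7, 0.005, 0.16, 0, 0, 0, 4, 0.7, 0, 0.2, 0, 0, 0, 5, 0.7]

```text
time_s: 14.35
position: [0.5759, 0.3869, 0.1639]
orientation: [[-0.375, 0.927, -0.0], [0.927, 0.375, -0.0], [-0.0, -0.0, -1.0]]
contact_force: [0.7, -0.2, -0.8]
width: 0.0554
```

>>> apply_moves:
  moves: [0, 0, 0, 0, 0, 1, 0.7, 0, 0, 0, 0, 0, 2, 0.7, 0, 0, 0, 0, 0, 2.5, 0.7, 0, 0, 0, 0, 0, 2.5, 0.7]

```text
time_s: 14.75
position: [0.5754, 0.3855, 0.1637]
orientation: [[-0.041, 0.999, -0.001], [0.999, 0.041, -0.0], [-0.0, -0.001, -1.0]]
contact_force: [0.4, -0.2, -1.0]
width: 0.0556
```

```bash
python3 -c "
from br import *
for i in range(3):
  rel((0.579,0.3915,.036),1.9);
  cap('side','7')
cap('top','7')
crop('side','7',205,365,140,340,3)"
```

```text
shift [0.0059 0.0039 0.1277] turn units [-0.0037  0.0015  0.0554] pos [0.5754 0.3855 0.1637]
shift [0.006  0.0039 0.1278] turn units [-0.0031  0.0014  0.0702] pos [0.5754 0.3854 0.1638]
shift [0.006  0.0039 0.128 ] turn units [-0.0021  0.0008  0.0727] pos [0.5754 0.3854 0.164 ]
```

View pics/side7_c205_140.png

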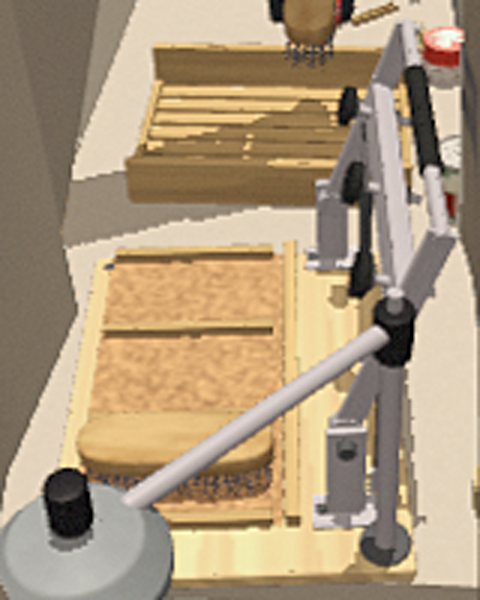

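>>> apply_moves:
  moves: [0.006, 0.004, 0.03, 0, 0, 0, 0.7, 0.006, 0.004, 0.06, 0, 0, 0, 0.7, 0.006, 0.004, 0.09, 0, 0, 0, 0.7, 0.006, 0.004, 0.11, 0, 0, 0, 0.7, 0.006, 0.004, 0.12, 0, 0, 0, 0.7]

```text
time_s: 15.45
position: [0.5784, 0.3912, 0.0421]
orientation: [[-0.042, 0.999, -0.003], [0.999, 0.042, -0.001], [-0.001, -0.003, -1.0]]
contact_force: [0.0, -0.6, -0.8]
width: 0.0554
```

>>> apply_moves:
  moves: [0, 0, 0.003, 0, 0, 0, 0.7, 0, 0, 0.006, 0, 0, 0, 0.7, 0, 0, 0.006, 0, 0, 0, 0.7]

```text
time_s: 15.75
position: [0.5796, 0.3918, 0.039]
orientation: [[-0.041, 0.999, 0.001], [0.999, 0.041, 0.001], [0.0, 0.001, -1.0]]
contact_force: [0.8, 0.2, -0.6]
width: 0.0555
```

>>> apply_moves:
  moves: [0, 0, 0.003, 0, 0, 0, 0.7, 0, 0, 0.003, 0, 0, 0, 0.7]

```text
time_s: 15.95
position: [0.5793, 0.3916, 0.0354]
orientation: [[-0.041, 0.999, 0.0], [0.999, 0.041, 0.0], [0.0, 0.0, -1.0]]
contact_force: [0.2, 0.0, -1.0]
width: 0.0553
```

Release and rise.

>>> apply_moves:
  moves: [0, 0, 0.001, 0, 0, 0, 0.4, 0, 0, 0.001, 0, 0, 0, 0.15, 0, 0, 0.001, 0, 0, 0, 0.1, 0, 0, 0.0, 0, 0, 0, 0.05, 0, 0, -0.04, 0, 0, 0, 0.05]

```text
time_s: 16.45
position: [0.5769, 0.3904, 0.0705]
orientation: [[-0.041, 0.999, -0.009], [0.999, 0.041, -0.004], [-0.004, -0.009, -1.0]]
contact_force: [-0.2, 1.1, 0.4]
width: 0.083
```

>>> apply_moves:
  moves: [0, 0, -0.05, 0, 0, 0, 0, 0, 0, -0.1, 0, 0, -1, 0, -0.04, -0.01, -0.12, 0, 0, -2, 0, -0.08, -0.02, -0.14, 0, 0, -3, 0, -0.12, -0.03, -0.14, 0, 0, -4, 0]

```text
time_s: 16.95
position: [0.5545, 0.2695, 0.2185]
orientation: [[-0.57, 0.822, 0.006], [0.822, 0.57, 0.001], [-0.002, 0.005, -1.0]]
contact_force: [0.2, -0.3, -0.2]
width: 0.0886
```

```bash
python3 -c "
from br import *
cap('side','8');cap('top','8')
brushes('8')
print('rack');brushes('8',.05,.074,(.42,.66),(.30,.48))
rel((0.504,-0.0735,.15),94.5)
crop('side','8',205,365,140,340,3)"
```

```text
side 765 px [252.8301 285.9778] rect c,size,ang [493.8 -76.7] [123.9  52.6] 9.3 ztop 0.06126677313884563
side 176 px [286.5682 290.9716] rect c,size,ang [561.2 -87.9] [61.8 20.7] 39.2 ztop 0.06074199008835093
top 1022 px [399.0665 262.8591] rect c,size,ang [506.  -72.5] [150.1  51.9] 3.7 ztop 0.06338653224501259
rack
side 76 px [277.6184 157.9474] rect c,size,ang [467.  476.3] [ 6.7 92. ] 89.9 ztop 0.06711887338504424
side 414 px [309.4831 174.7222] rect c,size,ang [577.8 395.6] [ 48.1 167.7] 3.5 ztop 0.06581462729749307
top 909 px [212.9593 263.8988] rect c,size,ang [578.7 404.1] [ 53.2 125.5] 0.3 ztop 0.06837994062083572
shift [-0.2525 -0.2336  0.0666] turn units [-0.0022  0.0073 -7.5093] pos [0.5539 0.2669 0.2164]
```

View pics/side8_c205_140.png

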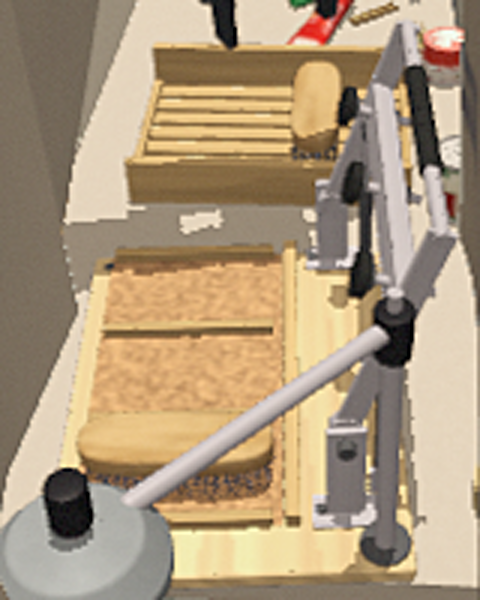

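>>> apply_moves:
  moves: [0.0, -0.045, 0, 0, 0, -1, 0, -0.024, -0.085, 0, 0, 0, -2, 0, -0.06, -0.12, 0, 0, 0, -3, 0, -0.1, -0.145, 0, 0, 0, -4, 0, -0.14, -0.17, 0, 0, 0, -5, 0]

```text
time_s: 17.55
position: [0.4928, 0.0672, 0.2157]
orientation: [[-0.957, 0.29, 0.001], [0.29, 0.957, 0.0], [-0.001, 0.0, -1.0]]
contact_force: [0.8, -0.0, 0.3]
width: 0.0879
```

```bash
python3 -c "
from br import *
rel((0.504,-0.0735,.15),94.5)"
```

```text
shift [-0.0514 -0.1314  0.0657] turn units [ 0.0013  0.0074 -2.6679] pos [0.4928 0.0672 0.2157]
```

>>> apply_moves:
  moves: [-0.015, -0.04, 0, 0, 0, -1, 0, -0.03, -0.08, 0.02, 0, 0, -2, 0, -0.045, -0.12, 0.04, 0, 0, -2.65, 0, -0.051, -0.13, 0.065, 0, 0, -2.65, 0, -0.051, -0.13, 0.065, 0, 0, -2.65, 0]

```text
time_s: 18.05
position: [0.5025, -0.0718, 0.1478]
orientation: [[-0.998, -0.067, -0.005], [-0.067, 0.998, 0.002], [0.004, 0.002, -1.0]]
contact_force: [0.4, 0.4, -0.5]
width: 0.088
```

>>> apply_moves:
  moves: [0, 0, 0, 0, 0, 0, 0]

```text
time_s: 18.15
position: [0.5036, -0.0703, 0.1508]
orientation: [[-0.998, -0.07, -0.0], [-0.07, 0.998, 0.0], [0.0, 0.0, -1.0]]
contact_force: [-0.6, 0.9, 0.6]
width: 0.0885
```

```bash
python3 -c "
from br import *
rel((0.504,-0.0735,.03),94.5)
cap('side','9');crop('side','9',205,365,140,340,3);brushes('9')
rel((0.504,-0.0735,.03),94.5)
"
```

```text
shift [-0.0002 -0.0033  0.1208] turn units [ 0.0022 -0.0003 -0.0578] pos [ 0.5036 -0.0703  0.1508]
side 771 px [252.7665 286.0091] rect c,size,ang [493.6 -77.5] [123.2  51.3] 6.7 ztop 0.06134120087686995
side 179 px [286.6257 291.0503] rect c,size,ang [561.9 -87.8] [58.  21.5] 42.3 ztop 0.06038330034477474Traceback (most recent call last):
  File "<string>", line 4, in <module>
    cap('side','9');crop('side','9',205,365,140,340,3);brushes('9')
                                                       ~~~~~~~^^^^^
  File "br.py", line 4, in brushes
    P=cloud(n,np.load(f'pics/{n}{tag}d.npy'))
              ~~~~~~~^^^^^^^^^^^^^^^^^^^^^^^
    fid = stack.enter_context(open(os.fspath(file), "rb"))
                              ~~~~^^^^^^^^^^^^^^^^^^^^^^^
FileNotFoundError: [Errno 2] No such file or directory: 'pics/top9d.npy'
```

View pics/side9_c205_140.png

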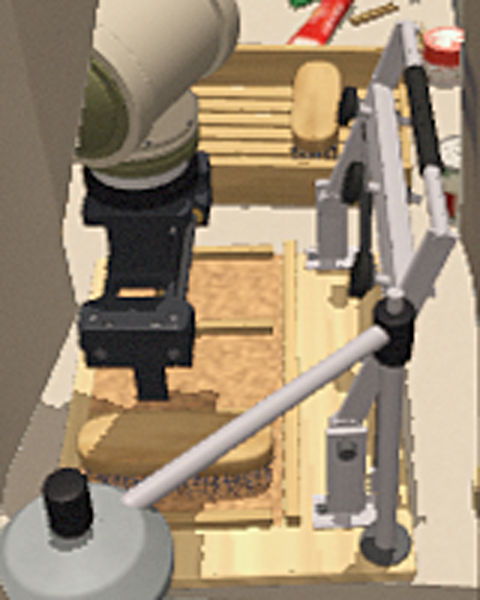

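>>> apply_moves:
  moves: [0, -0.004, 0.04, 0, 0, 0, 0, 0, -0.004, 0.08, 0, 0, 0, 0, 0, -0.004, 0.11, 0, 0, 0, 0, 0, -0.004, 0.12, 0, 0, 0, 0, 0, -0.004, 0.12, 0, 0, 0, 0.1]
  newtons: 20

```text
time_s: 18.7
position: [0.5039, -0.0742, 0.0306]
orientation: [[-0.997, -0.072, -0.0], [-0.072, 0.997, 0.0], [0.0, 0.0, -1.0]]
contact_force: [-0.2, 0.5, 0.3]
width: 0.0823
```

>>> apply_moves:
  moves: [0, 0, 0, 0, 0, 0, 0.3, 0, 0, 0, 0, 0, 0, 0.5, 0, 0, 0, 0, 0, 0, 0.7, 0, 0, 0, 0, 0, 0, 0.7, 0, 0, 0, 0, 0, 0, 0.7]

```text
time_s: 19.2
position: [0.5041, -0.0752, 0.0312]
orientation: [[-0.997, -0.071, 0.002], [-0.071, 0.997, -0.001], [-0.002, -0.001, -1.0]]
contact_force: [-0.8, 0.3, 7.1]
width: 0.055
```

>>> apply_moves:
  moves: [0, 0, -0.02, 0, 0, 0, 0.7, 0, 0, -0.06, 0, 0, 0, 0.7, 0, 0, -0.1, 0, 0, 0, 0.7, 0, 0.03, -0.13, 0, 0, 0, 0.7, 0, 0.07, -0.13, 0, 0, 0, 0.7]
  newtons: 25

```text
time_s: 19.7
position: [0.5003, -0.0057, 0.1643]
orientation: [[-0.998, -0.068, 0.008], [-0.068, 0.998, -0.002], [-0.007, -0.003, -1.0]]
contact_force: [0.1, 0.1, -1.6]
width: 0.0549
```

```bash
python3 -c "
from br import *
cap('side','10');crop('side','10',205,365,140,340,3)
rel((0.459,0.3875,.16),1.9);print(manip.read_state()['width'])
"
```

```text
shift [0.0113 0.3893 0.0026] turn units [ 0.0248  0.0137 11.5302] pos [0.4984 0.     0.1623]
0.055056452268675865
```

View pics/side10_c205_140.png

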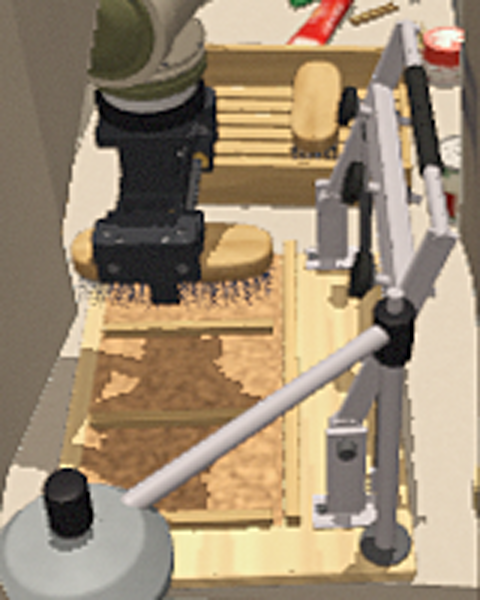

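>>> apply_moves:
  moves: [0.002, 0.04, 0, 0, 0, 1, 0.7, 0.004, 0.08, 0, 0, 0, 2, 0.7, 0.005, 0.12, 0, 0, 0, 3, 0.7, 0.006, 0.16, 0, 0, 0, 4, 0.7, 0.007, 0.2, 0, 0, 0, 5, 0.7]

```text
time_s: 20.25
position: [0.477, 0.1946, 0.1604]
orientation: [[-0.808, 0.589, 0.0], [0.589, 0.808, -0.0], [-0.0, 0.0, -1.0]]
contact_force: [0.2, -0.9, 0.2]
width: 0.0548
```

```bash
python3 -c "
from br import *
rel((0.459,0.3875,.16),1.9);print(manip.read_state()['width'])
"
```

```text
shift [0.1282 0.1452 0.0004] turn units [0.0001 0.0002 6.4991] pos [0.477  0.1946 0.1604]
0.054842258260652726
```

>>> apply_moves:
  moves: [0.025, 0.03, 0, 0, 0, 1, 0.7, 0.05, 0.06, 0, 0, 0, 2, 0.7, 0.075, 0.09, 0, 0, 0, 3, 0.7, 0.1, 0.115, 0, 0, 0, 4, 0.7, 0.127, 0.143, 0, 0, 0, 5, 0.7]

```text
time_s: 20.75
position: [0.4576, 0.3846, 0.1602]
orientation: [[-0.24, 0.971, -0.0], [0.971, 0.24, -0.0], [-0.0, -0.0, -1.0]]
contact_force: [0.5, 0.2, -0.6]
width: 0.0551
```

>>> apply_moves:
  moves: [0, 0, 0, 0, 0, 1, 0.7, 0, 0, 0, 0, 0, 1.4, 0.7, 0, 0, 0, 0, 0, 1.4, 0.7, 0, 0, 0, 0, 0, 1.4, 0.7]

```text
time_s: 21.15
position: [0.4581, 0.3832, 0.1602]
orientation: [[-0.054, 0.999, -0.0], [0.999, 0.054, -0.0], [-0.0, -0.0, -1.0]]
contact_force: [-0.0, 0.0, -0.2]
width: 0.0547
```

```bash
python3 -c "
from br import *
rel((0.459,0.3875,.037),1.9);print(manip.read_state()['width'])
cap('side','11');crop('side','11',205,365,100,300,3)
rel((0.459,0.3875,.037),1.9)
"
```

```text
shift [0.0043 0.0012 0.1232] turn units [-0.0017  0.001   0.1516] pos [0.4581 0.3832 0.1602]
0.054747192144498906
shift [0.0043 0.0011 0.1232] turn units [-0.0011  0.0006  0.1495] pos [0.4581 0.3831 0.1602]
```

View pics/side11_c205_100.png

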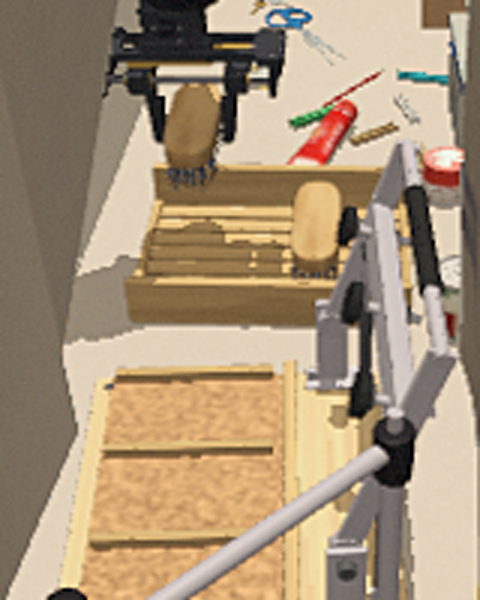

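```bash
python3 -c "
from br import *
P=cloud('side',np.load('pics/side11d.npy'));B=P[122:162,255:285].reshape(-1,3)
B=B[(B[:,2]>.12)&(abs(B[:,0]-.459)<.02)]
for y in np.arange(.28,.48,.02):
  q=B[(B[:,1]>=y)&(B[:,1]<y+.02)]
  if len(q)>2: print(round(y,2),len(q),q[:,0].mean(),q[:,2].max())
"
```

```text
0.3 123 0.4613676203885903 0.19005855510700298
0.32 67 0.4594791356539091 0.18988754783492123
0.34 74 0.45929696911650253 0.24175406722623105
0.36 55 0.4588713755983548 0.24018652297174536
0.38 44 0.4585326914057842 0.18958995999508654
0.4 43 0.459061674641549 0.18986085405133113
0.42 38 0.4579576198058534 0.1902077425151849
0.44 13 0.45850850235666074 0.1891462963301752
```

>>> apply_moves:
  moves: [0.004, 0.001, 0.03, 0, 0, 0.15, 0.7, 0.004, 0.001, 0.06, 0, 0, 0.15, 0.7, 0.004, 0.001, 0.09, 0, 0, 0.15, 0.7, 0.004, 0.001, 0.11, 0, 0, 0.15, 0.7, 0.004, 0.001, 0.12, 0, 0, 0.15, 0.7]

```text
time_s: 21.7
position: [0.4583, 0.3868, 0.0385]
orientation: [[-0.032, 0.999, -0.002], [0.999, 0.032, -0.001], [-0.001, -0.002, -1.0]]
contact_force: [-0.3, 0.7, -0.5]
width: 0.0549
```

>>> apply_moves:
  moves: [0, 0, 0.002, 0, 0, 0, 0.7, 0, 0, 0.003, 0, 0, 0, 0.7]

```text
time_s: 21.9
position: [0.4594, 0.3876, 0.038]
orientation: [[-0.032, 0.999, 0.001], [0.999, 0.032, 0.001], [0.001, 0.001, -1.0]]
contact_force: [-0.3, 0.3, -0.6]
width: 0.0548
```

>>> apply_moves:
  moves: [0, 0, 0.002, 0, 0, 0, 0.7, 0, 0, 0.002, 0, 0, 0, 0.4, 0, 0, 0.002, 0, 0, 0, 0.15, 0, 0, 0.002, 0, 0, 0, 0.1, 0, 0, 0, 0, 0, 0, 0.05]

```text
time_s: 22.4
position: [0.4587, 0.3873, 0.0371]
orientation: [[-0.032, 0.999, -0.001], [0.999, 0.032, -0.0], [-0.0, -0.001, -1.0]]
contact_force: [-0.0, 0.3, 0.1]
width: 0.0767
```

>>> apply_moves:
  moves: [0, 0, -0.04, 0, 0, 0, 0, 0, 0, -0.09, 0, 0, 0, 0, 0, 0, -0.14, 0, 0, 0, 0, 0, 0, -0.19, 0, 0, 0, 0, 0, 0, -0.24, 0, 0, 0, 0]

```text
time_s: 22.9
position: [0.4584, 0.3872, 0.2796]
orientation: [[-0.032, 0.999, 0.0], [0.999, 0.032, 0.0], [0.0, 0.0, -1.0]]
contact_force: [1.3, 0.3, -0.3]
width: 0.0881
```

>>> apply_moves:
  moves: [-0.05, 0, 0, 0, 0, 0, 0.2, -0.1, 0, 0, 0, 0, 0, 0.5, -0.15, 0, -0.02, 0, 0, 0, 0.5, -0.2, 0.02, -0.05, 0, 0, 0, 0.5, -0.23, 0.03, -0.05, 0, 0, 0, 0.5]

```text
time_s: 23.4
position: [0.4966, 0.1569, 0.33]
orientation: [[-0.032, 0.999, 0.004], [0.999, 0.032, 0.0], [0.0, 0.004, -1.0]]
contact_force: [1.4, 1.0, 0.4]
width: 0.0504
```

```bash
python3 -c "
from br import *
st()
cap('side','12');cap('top','12')
brushes('12',.05,.074,(.40,.66),(.30,.475))
crop('side','12',205,365,140,340,3)
"
```

```text
time_s 23.4
position [0.4966 0.1569 0.33  ]
orientation [[-0.0322  0.9995  0.004 ]
 [ 0.9995  0.0322  0.0004]
 [ 0.0002  0.004  -1.    ]]
joints [ 4.6306 14.5309 76.8108  0.0024 88.426   2.7857]
contact_force [1.3538 1.0299 0.4018]
width 0.050431828974026725
side 439 px [272.0615 174.6036] rect c,size,ang [460.1 382. ] [ 50.3 152.2] 2.0 ztop 0.0655866278729893
side 415 px [309.4651 174.9711] rect c,size,ang [578.3 386.7] [ 48.2 149.1] 3.5 ztop 0.0661825204967765
top 1082 px [217.4824 262.7837] rect c,size,ang [578.2 392.2] [ 53.6 149.2] 0.9 ztop 0.06850107864105917
top 1266 px [221.7259 307.9597] rect c,size,ang [459.5 385.3] [ 51.4 147.6] 2.2 ztop 0.0683525901436588
```

View pics/side12_c205_140.png

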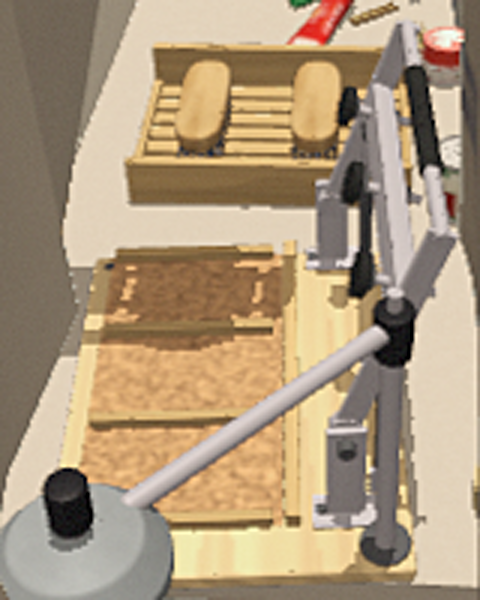

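View pics/top12.png

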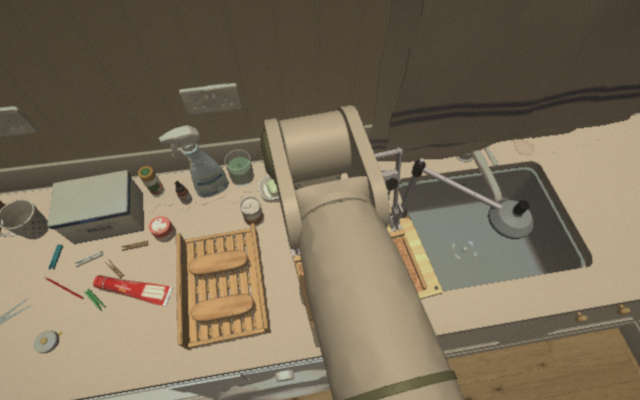

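```bash
python3 -c "
from br import *
for n in ('side','top'):
  B=cloud(n,np.load(f'pics/{n}12d.npy')).reshape(-1,3)
  B=B[(B[:,2]>.262)&(B[:,2]<.3)&(abs(B[:,0]-.68)<.04)&(abs(B[:,1]-.05)<.07)]
  if len(B)<10: continue
  print(n,len(B),np.percentile(B,[2,50,98],axis=0)); print(np.polyfit(B[:,1]-.05,B[:,0],1))
B=cloud('top',np.load('pics/top4d.npy')).reshape(-1,3)
B=B[(B[:,2]>.262)&(B[:,2]<.3)&(abs(B[:,0]-.68)<.04)&(abs(B[:,1]-.05)<.07)]
print(len(B),np.percentile(B,[2,50,98],axis=0)); print(np.polyfit(B[:,1]-.05,B[:,0],1))
rel((.682,.068,.345),5.4)
"
```

```text
side 300 [[ 0.6725 -0.0162  0.2723]
 [ 0.6842  0.0389  0.2801]
 [ 0.6971  0.1123  0.2828]]
[-0.1     0.6834]
451 [[ 0.6709 -0.0165  0.2706]
 [ 0.6806  0.0518  0.2809]
 [ 0.6933  0.1153  0.285 ]]
[-0.0988  0.6811]
shift [-0.0914  0.182  -0.0161] turn units [ 0.016   0.0066 -0.4847] pos [0.4977 0.1545 0.3284]
```

>>> apply_moves:
  moves: [-0.02, 0.04, -0.02, 0, 0, -0.5, 0.5, -0.04, 0.08, -0.02, 0, 0, -0.5, 0.5, -0.06, 0.12, -0.02, 0, 0, -0.5, 0.5, -0.08, 0.16, -0.02, 0, 0, -0.5, 0.5, -0.091, 0.181, -0.02, 0, 0, -0.5, 0.5]

```text
time_s: 24.0
position: [0.6817, 0.0724, 0.3454]
orientation: [[-0.101, 0.995, -0.002], [0.995, 0.101, 0.0], [0.0, -0.002, -1.0]]
contact_force: [-1.0, 0.4, 0.1]
width: 0.044
```

>>> apply_moves:
  moves: [0, 0, 0, 0, 0, 0, 0.5]

```text
time_s: 24.1
position: [0.6816, 0.0723, 0.3443]
orientation: [[-0.1, 0.995, -0.003], [0.995, 0.1, 0.0], [0.001, -0.003, -1.0]]
contact_force: [0.7, 0.4, -0.4]
width: 0.0438
```

```bash
python3 -c "
from br import *
rel((.6805,.068,.257),5.4)
cap('side','13');crop('side','13',205,365,100,300,3)
rel((.6805,.068,.257),5.4)
"
```

```text
shift [-0.0043 -0.0012  0.0873] turn units [-0.0237 -0.0036  0.042 ] pos [0.6816 0.0723 0.3443]
shift [-0.0055 -0.0003  0.0884] turn units [-0.0171 -0.0039  0.0506] pos [0.6805 0.0734 0.3454]
```

View pics/side13_c205_100.png

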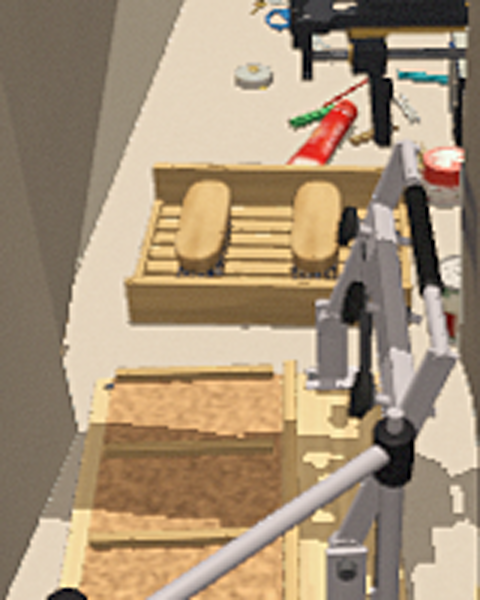

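>>> apply_moves:
  moves: [-0.004, -0.001, 0.04, 0, 0, 0, 0.5, -0.004, -0.001, 0.07, 0, 0, 0, 0.5, -0.004, -0.001, 0.087, 0, 0, 0, 0.5, -0.004, -0.001, 0.087, 0, 0, 0, 0.5, -0.004, -0.001, 0.087, 0, 0, 0, 0.7]
  newtons: 25

```text
time_s: 24.65
position: [0.679, 0.0702, 0.2618]
orientation: [[-0.102, 0.995, 0.001], [0.995, 0.102, 0.0], [-0.0, 0.001, -1.0]]
contact_force: [-0.2, -0.0, 1.5]
width: 0.0377
```

>>> apply_moves:
  moves: [0, 0, 0, 0, 0, 0, 0.9, 0, 0, 0, 0, 0, 0, 0.9, 0, 0, 0, 0, 0, 0, 0.9]
  newtons: 30

```text
time_s: 24.95
position: [0.6807, 0.0696, 0.2624]
orientation: [[-0.102, 0.995, 0.007], [0.995, 0.102, 0.0], [-0.0, 0.007, -1.0]]
contact_force: [7.8, 2.5, 4.4]
width: 0.0168
```

>>> apply_moves:
  moves: [0, -0.019, -0.005, 0, 0, 0, 0.9, 0, -0.039, -0.009, 0, 0, 0, 0.9, 0, -0.059, -0.01, 0, 0, 0, 0.9, 0, -0.078, -0.01, 0, 0, 0, 0.9, 0, -0.098, -0.007, 0, 0, 0, 0.9]

```text
time_s: 25.45
position: [0.5823, 0.0597, 0.2692]
orientation: [[-0.102, 0.995, 0.006], [0.995, 0.102, 0.001], [0.0, 0.006, -1.0]]
contact_force: [4.0, 3.9, 1.7]
width: 0.017
```

>>> apply_moves:
  moves: [0, -0.019, 0.005, 0, 0, 0, 0.9, 0, -0.038, 0.012, 0, 0, 0, 0.9, 0, -0.056, 0.02, 0, 0, 0, 0.9, 0, -0.073, 0.031, 0, 0, 0, 0.9, 0, -0.088, 0.043, 0, 0, 0, 0.9]

```text
time_s: 25.95
position: [0.4937, 0.0508, 0.2245]
orientation: [[-0.102, 0.995, 0.002], [0.995, 0.102, 0.001], [0.001, 0.002, -1.0]]
contact_force: [1.4, 2.9, -5.2]
width: 0.0171
```

>>> apply_moves:
  moves: [0, -0.014, 0.014, 0, 0, 0, 0.9, 0, -0.027, 0.029, 0, 0, 0, 0.9, 0, -0.038, 0.045, 0, 0, 0, 0.9, 0, -0.048, 0.063, 0, 0, 0, 0.9, 0, -0.055, 0.081, 0, 0, 0, 0.9]

```text
time_s: 26.45
position: [0.4406, 0.0453, 0.143]
orientation: [[-0.101, 0.995, 0.005], [0.995, 0.101, 0.001], [0.001, 0.005, -1.0]]
contact_force: [15.7, 6.7, -10.9]
width: 0.0174
```

>>> apply_moves:
  moves: [0, -0.002, 0.018, 0, 0, 0, 0.9, 0, -0.006, 0.037, 0, 0, 0, 0.9, 0, -0.007, 0.053, 0, 0, 0, 0.9, 0, -0.007, 0.063, 0, 0, 0, 0.9, 0, -0.007, 0.069, 0, 0, 0, 0.9]

```text
time_s: 26.95
position: [0.4331, 0.0439, 0.0763]
orientation: [[-0.102, 0.995, 0.0], [0.995, 0.102, -0.001], [-0.001, 0.0, -1.0]]
contact_force: [-17.6, -1.7, 46.2]
width: 0.0173
```

>>> apply_moves:
  moves: [0, 0, -0.004, 0, 0, 0, 0.9, 0, 0, -0.004, 0, 0, 0, 0.7, 0, 0, -0.004, 0, 0, 0, 0.5, 0, 0, -0.004, 0, 0, 0, 0.5, 0, 0, -0.05, 0, 0, 0, 0.5]

```text
time_s: 27.45
position: [0.4303, 0.0444, 0.1212]
orientation: [[-0.101, 0.995, -0.01], [0.995, 0.101, 0.002], [0.003, -0.009, -1.0]]
contact_force: [0.8, -0.5, 0.1]
width: 0.0441
```

>>> apply_moves:
  moves: [0, 0, -0.05, 0, 0, 0, 0.5, 0, 0, -0.1, 0, 0, 0, 0.5, 0, 0, -0.15, 0, 0, 0, 0.5, 0, 0, -0.2, 0, 0, 0, 0.5, 0, 0, -0.24, 0, 0, 0, 0.5]

```text
time_s: 27.95
position: [0.4325, 0.0441, 0.3673]
orientation: [[-0.102, 0.995, 0.003], [0.995, 0.102, -0.0], [-0.001, 0.003, -1.0]]
contact_force: [-0.6, 0.5, 0.1]
width: 0.044
```

```bash
python3 -c "
from br import *
st()
cap('side','14');cap('top','14');crop('side','14',205,365,140,340,3)
for n in ('side',):
  P=cloud(n,np.load(f'pics/{n}14d.npy'));B=P.reshape(-1,3)
  B=B[(B[:,2]>.07)&(B[:,2]<.12)&(abs(B[:,0]-.435)<.03)&(abs(B[:,1]-.024)<.08)]
  print(np.percentile(B,[2,50,98],axis=0))
# knob from top
P=cloud('top',np.load('pics/top14d.npy'));B=P.reshape(-1,3)
B=B[(B[:,2]>.275)&(B[:,2]<.3)&(abs(B[:,0]-.5)<.08)&(abs(B[:,1]+.3)<.08)]
print('knob top',len(B),B.mean(0),np.percentile(B,[5,95],axis=0))
P=cloud('side',np.load('pics/side14d.npy'));B=P.reshape(-1,3)
B=B[(B[:,2]>.262)&(B[:,2]<.3)&(abs(B[:,0]-.5)<.08)&(abs(B[:,1]+.3)<.08)]
print('knob side',len(B),B.mean(0) if len(B) else '',np.percentile(B,[5,95],axis=0))
rel((.499,-.3035,.36),90)
"
```

```text
time_s 27.95
position [0.4325 0.0441 0.3673]
orientation [[-0.1016  0.9948  0.0028]
 [ 0.9948  0.1016 -0.0004]
 [-0.0006  0.0027 -1.    ]]
joints [ -9.6929   2.5471  85.3768   0.0066  91.9164 -15.5214]
contact_force [-0.5674  0.4716  0.0876]
width 0.044038022651928896
[[ 0.4242 -0.0503  0.0855]
 [ 0.4374  0.0141  0.0921]
 [ 0.4476  0.1007  0.0957]]
knob top 118 [ 0.5046 -0.3003  0.2846] [[ 0.496  -0.3105  0.2769]
 [ 0.5151 -0.2925  0.2891]]
knob side 300 [ 0.509  -0.3102  0.2794] [[ 0.4988 -0.3169  0.2638]
 [ 0.5181 -0.2988  0.2874]]
shift [-0.3523  0.0295  0.0101] turn units [  0.04     0.0611 -10.5207] pos [0.4337 0.044  0.369 ]
```

View pics/side14_c205_140.png

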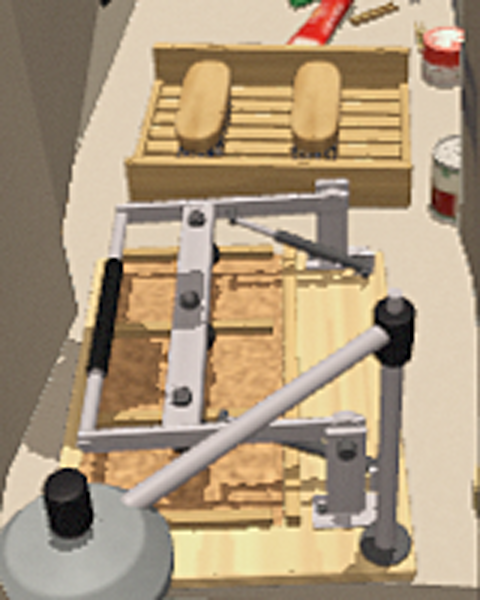

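>>> apply_moves:
  moves: [-0.045, 0.0, 0, 0, 0, -1, 0.25, -0.09, 0.005, 0, 0, 0, -2, 0.25, -0.135, 0.01, 0, 0, 0, -3, 0.25, -0.18, 0.015, 0, 0, 0, -4, 0.25, -0.225, 0.02, 0, 0, 0, -5, 0.25]

```text
time_s: 28.55
position: [0.4752, -0.1783, 0.3634]
orientation: [[-0.71, 0.704, -0.001], [0.704, 0.71, 0.001], [0.001, 0.0, -1.0]]
contact_force: [0.4, 0.5, -0.1]
width: 0.0662
```

```bash
python3 -c "
from br import *
rel((.506,-.305,.36),90)
"
```

```text
shift [-0.1111 -0.0682  0.0033] turn units [ 0.0028 -0.0065 -5.5977] pos [ 0.4752 -0.1783  0.3634]
```

>>> apply_moves:
  moves: [-0.025, -0.015, 0, 0, 0, -1, 0.25, -0.05, -0.03, 0, 0, 0, -2, 0.25, -0.075, -0.045, 0, 0, 0, -3, 0.25, -0.1, -0.06, 0, 0, 0, -4, 0.25, -0.109, -0.067, 0, 0, 0, -5, 0.25]

```text
time_s: 29.05
position: [0.5047, -0.3032, 0.3622]
orientation: [[-0.996, 0.085, -0.002], [0.085, 0.996, 0.002], [0.002, 0.001, -1.0]]
contact_force: [0.5, 0.4, 0.7]
width: 0.066
```

>>> apply_moves:
  moves: [0, 0, 0, 0, 0, -0.5, 0.25, 0, 0, 0, 0, 0, -0.5, 0.25]

```text
time_s: 29.25
position: [0.5046, -0.3014, 0.363]
orientation: [[-1.0, 0.02, -0.001], [0.02, 1.0, 0.001], [0.001, 0.001, -1.0]]
contact_force: [0.1, 0.2, 0.4]
width: 0.0658
```

```bash
python3 -c "
from br import *
rel((.506,-.305,.262),90)
cap('side','15');crop('side','15',185,345,190,390,3)
"
```

```text
shift [-0.0016 -0.0037  0.101 ] turn units [ 0.0091 -0.0092 -0.1403] pos [ 0.5046 -0.3014  0.363 ]
```

View pics/side15_c185_190.png

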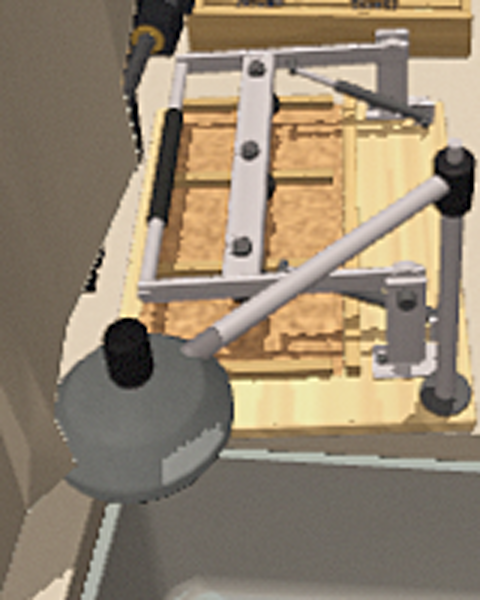

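```bash
python3 -c "
from br import *
print(plane('side',185+126/3,190+327/3,.288),plane('side',185+129/3,190+355/3,.272))
crop('top','14',470,570,170,245,6)
"
```

```text
[ 0.5087 -0.3031  0.288 ] [ 0.5093 -0.3079  0.272 ]
```

View pics/top14_c470_170.png

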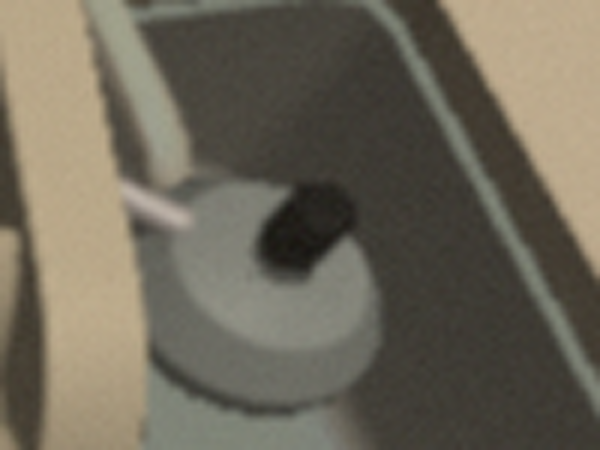

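>>> apply_moves:
  moves: [-0.002, -0.002, 0.03, 0, 0, 0, 0.25, -0.002, -0.002, 0.06, 0, 0, 0, 0.25, -0.002, -0.002, 0.09, 0, 0, 0, 0.25, -0.002, -0.002, 0.1, 0, 0, 0, 0.4, -0.002, -0.002, 0.1, 0, 0, 0, 0.7]
  newtons: 12

```text
time_s: 29.8
position: [0.5064, -0.3027, 0.2635]
orientation: [[-1.0, 0.02, -0.002], [0.02, 1.0, 0.001], [0.002, 0.001, -1.0]]
contact_force: [0.3, 1.3, 0.6]
width: 0.0523
```

>>> apply_moves:
  moves: [0, 0, 0, 0, 0, 0, 0.9, 0, 0, 0, 0, 0, 0, 0.9, 0, 0, 0, 0, 0, 0, 0.9, 0, 0, 0, 0, 0, 0, 0.9]
  newtons: 15

```text
time_s: 30.2
position: [0.5064, -0.3039, 0.2652]
orientation: [[-1.0, 0.02, 0.0], [0.02, 1.0, -0.002], [-0.0, -0.002, -1.0]]
contact_force: [-3.3, -2.9, 1.8]
width: 0.0232
```

```bash
python3 -c "
from br import *
p=np.array([.669,-.1355]);k=np.array([.5064,-.304]);R=np.array([[-1,.02],[.02,1]])
L=[]
for i in range(16):
  t=i/15;a=np.radians(226-89.2*t);r=.2345+.0035*min(1,t*3);L.append(p+r*np.array([np.cos(a),np.sin(a)]))
for i in range(1,16):
  b=L[(i-1)//5*5]; print(i,L[i].round(3),(R.T@(L[i]-b)).round(3))
"
```

```text
1 [ 0.489 -0.287] [0.017 0.017]
2 [ 0.474 -0.268] [0.033 0.036]
3 [ 0.46  -0.247] [0.047 0.056]
4 [ 0.449 -0.225] [0.058 0.078]
5 [ 0.441 -0.202] [0.068 0.101]
6 [ 0.435 -0.178] [0.006 0.024]
7 [ 0.432 -0.154] [0.01  0.048]
8 [ 0.431 -0.129] [0.011 0.073]
9 [ 0.433 -0.104] [0.009 0.098]
10 [ 0.438 -0.08 ] [0.005 0.122]
11 [ 0.445 -0.056] [-0.007  0.024]
12 [ 0.454 -0.034] [-0.015  0.047]
13 [ 0.466 -0.012] [-0.027  0.069]
14 [0.48  0.009] [-0.04   0.089]
15 [0.496 0.027] [-0.056  0.109]
```

>>> apply_moves:
  moves: [0.017, 0.017, 0, 0, 0, 0, 0.9, 0.033, 0.036, 0, 0, 0, 0, 0.9, 0.047, 0.056, 0, 0, 0, 0, 0.9, 0.058, 0.078, 0, 0, 0, 0, 0.9, 0.068, 0.101, 0, 0, 0, 0, 0.9]

```text
time_s: 30.7
position: [0.4398, -0.2008, 0.2648]
orientation: [[-1.0, 0.021, 0.0], [0.021, 1.0, -0.002], [-0.0, -0.002, -1.0]]
contact_force: [2.1, -1.8, 2.4]
width: 0.0236
```

>>> apply_moves:
  moves: [0.006, 0.024, 0, 0, 0, 0, 0.9, 0.01, 0.048, 0, 0, 0, 0, 0.9, 0.011, 0.073, 0, 0, 0, 0, 0.9, 0.009, 0.098, 0, 0, 0, 0, 0.9, 0.005, 0.122, 0, 0, 0, 0, 0.9]

```text
time_s: 31.2
position: [0.4376, -0.078, 0.2645]
orientation: [[-1.0, 0.021, -0.0], [0.021, 1.0, -0.001], [0.0, -0.001, -1.0]]
contact_force: [-1.9, -2.3, -1.8]
width: 0.0231
```

>>> apply_moves:
  moves: [-0.007, 0.024, 0, 0, 0, 0, 0.9, -0.016, 0.047, 0, 0, 0, 0, 0.9, -0.027, 0.069, 0, 0, 0, 0, 0.9, -0.041, 0.089, 0, 0, 0, 0, 0.9, -0.057, 0.108, 0, 0, 0, 0, 0.9]

```text
time_s: 31.7
position: [0.4969, 0.0293, 0.2644]
orientation: [[-1.0, 0.02, -0.002], [0.02, 1.0, 0.0], [0.002, 0.0, -1.0]]
contact_force: [-1.4, -1.8, -0.7]
width: 0.0232
```

>>> apply_moves:
  moves: [0, 0, 0, 0, 0, 0, 0.9, 0, 0, 0, 0, 0, 0, 0.9]

```text
time_s: 31.9
position: [0.4966, 0.029, 0.2644]
orientation: [[-1.0, 0.018, -0.001], [0.018, 1.0, 0.001], [0.001, 0.001, -1.0]]
contact_force: [-3.3, 5.4, 2.8]
width: 0.0237
```

```bash
python3 -c "
from br import *
st();cap('side','16');crop('side','16',205,365,140,340,3)
"
```

```text
time_s 31.9
position [0.4966 0.029  0.2644]
orientation [[-0.9998  0.0182 -0.0011]
 [ 0.0182  0.9998  0.0014]
 [ 0.0012  0.0014 -1.    ]]
joints [-10.2173  13.4069  87.8699   0.0685  78.8019 -99.1863]
contact_force [-3.3326  5.3587  2.7705]
width 0.023748794305952625
```

View pics/side16_c205_140.png

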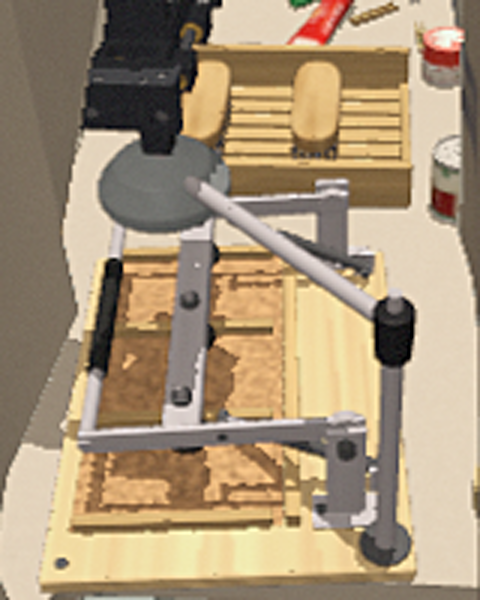

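Knob at about (0.497, 0.029), over the jig's middle. Release, rise and withdraw.

>>> apply_moves:
  moves: [0, 0, 0, 0, 0, 0, 0.7, 0, 0, 0, 0, 0, 0, 0.4, 0, 0, 0, 0, 0, 0, 0.3, 0, 0, -0.04, 0, 0, 0, 0.3, 0, 0, -0.09, 0, 0, 0, 0.3]

```text
time_s: 32.45
position: [0.4964, 0.0279, 0.3542]
orientation: [[-1.0, 0.02, -0.004], [0.02, 1.0, 0.001], [0.004, 0.0, -1.0]]
contact_force: [0.6, -0.4, -0.0]
width: 0.0565
```

>>> apply_moves:
  moves: [0, 0.04, 0, 0, 0, 0, 0.3, 0.03, 0.08, 0, 0, 0, 0, 0.3, 0.07, 0.12, 0, 0, 0, 0, 0.3, 0.11, 0.15, 0, 0, 0, 0, 0.3, 0.14, 0.19, 0, 0, 0, 0, 0.3]

```text
time_s: 32.95
position: [0.3629, 0.2163, 0.3545]
orientation: [[-1.0, 0.021, 0.001], [0.021, 1.0, -0.0], [-0.001, 0.0, -1.0]]
contact_force: [1.0, 0.4, 0.4]
width: 0.0616
```

>>> apply_moves:
  moves: [0.02, 0.04, 0, 0, 0, 0, 0.3, 0.04, 0.08, 0, 0, 0, 0, 0.3, 0.06, 0.12, 0, 0, 0, 0, 0.3, 0.08, 0.16, 0, 0, 0, 0, 0.3, 0.1, 0.2, 0, 0, 0, 0, 0.3]

```text
time_s: 33.45
position: [0.2677, 0.4191, 0.3545]
orientation: [[-1.0, 0.02, 0.001], [0.02, 1.0, 0.0], [-0.001, 0.0, -1.0]]
contact_force: [1.2, 0.1, -0.9]
width: 0.0616
```

```bash
python3 -c "
from br import *
st();cap('side','17');cap('top','17')
brushes('17',.05,.074,(.40,.66),(.30,.475))
crop('side','17',205,365,140,340,3)
for n in ('side','top'):
  P=cloud(n,np.load(f'pics/{n}17d.npy'));B=P.reshape(-1,3)
  K=B[(B[:,2]>.265)&(B[:,2]<.3)&(abs(B[:,0]-.5)<.06)&(abs(B[:,1]-.03)<.06)];print(n,'knob',np.percentile(K,[5,50,95],axis=0))
  H=B[(B[:,2]>.075)&(B[:,2]<.12)&(abs(B[:,0]-.435)<.02)&(abs(B[:,1]-.024)<.06)];print('handle top z',np.percentile(H[:,2],[50,95]))
"
```

```text
time_s 33.45
position [0.2677 0.4191 0.3545]
orientation [[-0.9998  0.0198  0.0007]
 [ 0.0198  0.9998  0.0003]
 [-0.0007  0.0003 -1.    ]]
joints [ 43.9165  11.1706  77.4688  -0.0164  91.3168 -44.9471]
contact_force [ 1.1694  0.0814 -0.8692]
width 0.06158982717807783
side 408 px [272.3431 173.7108] rect c,size,ang [459.8 384.4] [ 51.2 151.6] 2.5 ztop 0.06599439383712778
side 418 px [309.5885 174.878 ] rect c,size,ang [578.5 385.9] [ 48. 147.] 3.5 ztop 0.06588501126810142
top 1084 px [217.5563 262.7906] rect c,size,ang [578.4 392.2] [ 51.9 149.3] 2.1 ztop 0.06824848867824715
top 1259 px [221.6608 307.9071] rect c,size,ang [459.3 385.4] [ 52.2 148. ] 2.7 ztop 0.06860673595037839
side knob [[0.4846 0.0164 0.2667]
 [0.495  0.0213 0.2808]
 [0.5043 0.0335 0.2868]]
handle top z [0.0927 0.0952]
top knob [[0.482  0.0222 0.2681]
 [0.4889 0.0322 0.2864]
 [0.5006 0.0414 0.2893]]
handle top z [0.0942 0.0974]
```

View pics/side17_c205_140.png

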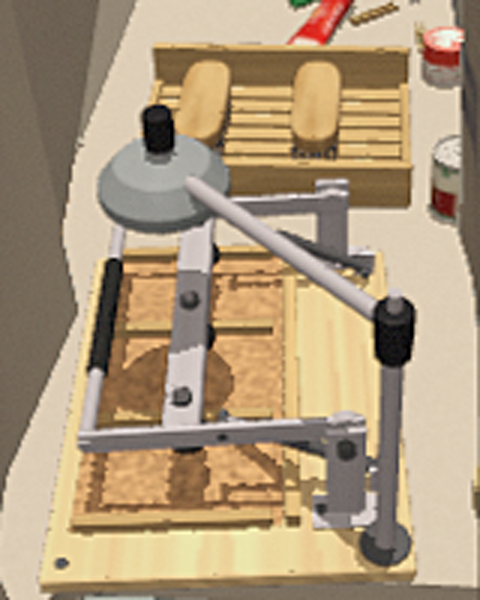

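View pics/top17.png

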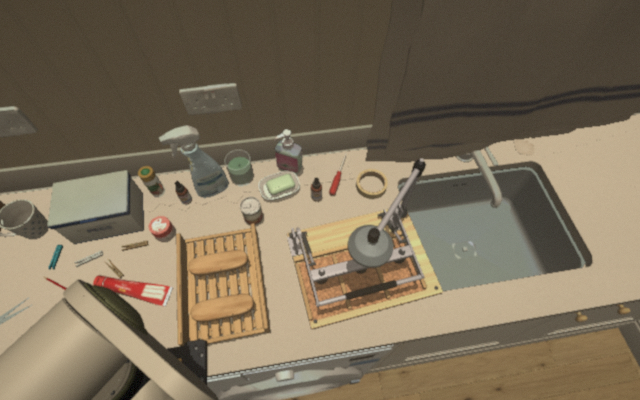

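```bash
python3 -c "
from bench import manip
print(manip.sign_off())"
```

```text
the job is handed in; nothing more can be done
None
```

The job is done in the order you asked and handed in at about 33.5 s. I swung the lamp aside to the right to about 1.55 rad and lifted the clamp frame past its tipping point until it stayed up. I then moved the two brushes present (the left bay was empty) into the rack, brought the frame down and swung the lamp back.

**Last checks, from both cameras and depth:**
- **Brushes:** both lie flat behind the front lip, tops at about 66–68 mm where 66 mm is expected. They are centred near (0.579, 0.39) and (0.459, 0.385).
- **Clamp:** the top of the handle is at about 95 mm, so the bar is about 9 mm below its position with brushes under it. That matches −0.04 rad, fully down.
- **Lamp:** the knob is near (0.495, 0.030), a few millimetres from the jig's middle, estimated at (0.492, 0.030).
- **Other things:** the tin, glue, tape and other items look unmoved by eye in the pictures; I did not measure their positions. The gripper is clear of everything.

**What went less than cleanly:**
- **First grip:** the first pinch on the middle brush sat too high on its rounded back, so I redid it about 1 cm lower before lifting.
- **Force on the clamp:** when the frame reached its stop, the force at the wrist peaked at about 46 N for a moment, on the finger-held handle. That is under the 120 N wrist limit, and the 40 N limit applies to the arm and gripper body. I eased off straight away.
- **Camera agreement:** the two cameras differed by up to about 6 mm on the brush centres, well within the rack's clearance.

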